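Set a stripped injection-pump element out for inspection

TASK

Set the four parts of the stripped injection-pump element out for inspection, each in the fixture made for it: the delivery-valve holder standing hexagon down on the floor of the hexagonal socket, the spring over the tall guide pin and right down on its seat, the tappet roller over the short stub and flat on its shoulder, and the plunger lying in the grooves of both saddles of the cradle. Leave the brush and the caliper lying where they are.

Things in the scene. Friction and masses are not known exactly. Their poses are not given: they have to be found in the camera images.
- valve_holder_mid (a point): Delivery-valve holder, a grey steel screw fitting standing upright: at the bottom a 22 mm hexagon (25.4 mm over its corners) 16 mm high, above it a round threaded neck 19 mm thick, 50 mm tall in all. The point is its centre, 25 mm above its underside; z points up its axis. Grasp it by the neck.
- spring_mid (a point): Plunger spring, a steel coil spring standing on end: 30 mm outside, 24 mm inside, 46 mm tall, stiff enough to be gripped across like a tube. The point is its centre, 23 mm above its underside; z points up its axis. Either end may be up.
- roller_mid (a point): Tappet roller, a plain thick steel ring lying flat: 38 mm outside, 20 mm bore, 18 mm high. The point is its centre, 9 mm above its underside; z points up its axis. Either face may be up.
- plunger_mid (a point): Pump plunger, a lapped steel rod 11 mm thick and 71 mm long lying on the bench (it does not roll). The point is its centre, 5.5 mm above its underside; its length is along its y, z is up. Grasp it across the middle; either end may point either way.
- hex_socket: Fixed fixture for the valve holder: hexagonal aluminium socket, 52 mm across outside, on a dark plate 76 x 76 x 8 mm. Pocket in the middle, 32 mm across flats (any turn of the holder fits), floor 8 mm above the bench, 45 degree lead-in to 44 mm at the rim, 22 mm above the bench. Origin: middle of the underside, at bench height, z up.
- spring_seat: Fixed fixture for the spring: dark plate 76 x 76 x 8 mm with a round aluminium seat 38 mm across, its top 14 mm above the bench, and an upright steel guide pin in the middle, 10 mm thick with a conical nose, its tip 50 mm above the bench. Origin: middle of the underside, at bench height, on the pin's axis, z up.
- roller_spindle: Fixed fixture for the tappet roller: dark plate 76 x 76 x 8 mm with a round aluminium shoulder 28 mm across, its top 20 mm above the bench, and a short upright steel stub in the middle, 9 mm thick with a conical nose, its tip 35 mm above the bench. Origin: middle of the underside, at bench height, on the stub's axis, z up.
- cradle: Fixed fixture for the plunger: dark plate 60 x 84 x 8 mm with two upright aluminium saddles 36 mm wide, 8 mm thick, centred 24 mm either side of the middle along y (40 mm free between). Their grooves run along y: flat bottom 14 mm wide at 30 mm above the bench, sides flaring at 45 degrees to the tops at 38 mm. Origin: middle of the underside, z up; the plunger lies along y, centred.
- wash_brush: Bystander: flat paint brush with a red handle, 32 x 166 x 12 mm, lying loose on the bench at the left; origin at the centre of its underside. To be left alone.
- caliper: Bystander: vernier caliper, 72 x 210 x 9 mm, lying loose on the bench at the right; origin at the centre of its underside. To be left alone.

How it is judged:
By the outcome, as a careful person would: the job done as asked, in the order asked, and still so for the second after the job is handed in, with the robot touching nothing.
It also fails if it takes over 96 s, if anything falls off the work surface, if the arm or the gripper's body presses on something with over 40 N, if the wrist force passes 120 N, or if a joint passes its speed limit or range.

ROBOT

A 6-joint arm with a two-finger parallel gripper is mounted at the origin on a cart in front of the work surface, level with it; the furniture and walls round the work are solid. World frame = base frame: x ahead of the robot, y to its left, z up, the work surface at z = 0. Lengths are in m, angles in rad, forces in N, time in s.
With the tool pointing down it reaches from about 0.35 to 0.775 m from the base axis. Payload 7.3 kg.
Tool frame: the origin (TCP) lies at the very end of the fingers, on their centre line; the grasp point (between the pads) lies 19 mm behind it (robot.tcp_to_grasp is the distance from the TCP to the grasp point, in m); z points along the fingers, y is the direction in which the jaws open and shut (so a half turn about z gives the same grasp; the last joint's range is limited). The gripper opens to 92 mm and grips with 3 to 60 N. Pads are 19 mm wide; open, the fingers measure 130 mm over their backs; the gripper's body (75 mm by 190 mm) begins 47 mm behind the grasp point.
Start: joints at [1.011, 0.342, 1.524, -0, 1.275, -0.146], TCP at [0.211, 0.481, 0.227] pointing down, gripper open.
Joint ranges: [-2.53, 2.53], [-0.77, 2.02], [0.04, 2.7], [-1, 4.14], [0.28, 2.66], [-3.11, 3.11]. Speed limits (rad/s): [2.57, 2.57, 3.14, 3.14, 3.14, 3.14].

INTERFACE

Orientations are given as [roll, pitch, yaw] about the fixed x, y, z axes, in that order (R = Rz(yaw) Ry(pitch) Rx(roll)).
In Python, from cell import robot gives the robot as it stands.
- The arm moves only by the tool arm_command, never from a script. Its argument "motion" is a list that holds one entry, the list of rows, each a list of 7 numbers: the turn, a rotation vector about the tool's x, y, z in units of 90 degrees (1.0 is 90 degrees), then the shift along the tool's x, y, z in units of 30 cm (1.0 is 30 cm), then the opening, from -1 (shut) to 1 (fully open). In form: [[[wx, wy, wz, tx, ty, tz, grip], ...]]. A call has 1 to 8 rows; each row is the pose to reach, as a shift and turn from the pose commanded when the call began, along the tool's axes at that moment; what a row does not reach only later rows make up. A row lasts 1/10 s, in which the tool goes at most 50 mm and 8.59 degrees, less where a joint would pass 70% of its speed; a pose out of reach is approached as far as the arm can. A call with a number of a shift or a turn outside -1 to 1 is refused whole. A call with a gripper value outside its range is refused whole. The fingers move at their own pace and stop on an object; "grip_force" is the grip in N (left out, the last holds). Time passes only in rows, so rows that repeat a pose let the fingers close. It gives the time, the measured TCP pose, the force and the opening at its end, in the units of the state.
- robot.observe(): the state, without advancing time (a new reading comes with each control period).
- robot.read_camera(name): name is "scene" or "top" or "wrist"; returns a dict with "image" (480x640x3 uint8, red, green, blue), "z_map" (480x640 float32, m along the optical axis (not along the pixel's ray), 0 where there is no reading), "fov_y" (degrees; the focal length in pixels is half the picture's height over the tangent of half this angle, whatever the lens; pixels are square), "cx", "cy" (the principal point, pixels), "k1" (the pictures are not rectified: a ray, as slopes to the right and down, at radius r is drawn at 1 + k1 r^2 times it, then the intrinsics apply), "cam_to_world" (4x4, takes a point from camera to world coordinates). Camera axes: x right, y down, z forward; pixel columns grow to the right and rows downward; lengths in m; the calibration is good to about 2 mm. A picture is of the moment at which its call begins.
- robot.hand_in(): hands the job in, once; it reports no verdict.
The state is a dict: "time": time; "qpos": joint angles; "qvel": joint speeds; "joint_efforts": joint torques, N m; "tool_pos": TCP position; "tool_rot": TCP orientation; "contact_force": force on the tool from outside, world axes, zero at the start; "torque": the same for the moment, N m; "opening": finger opening in m.
Only numpy, scipy, OpenCV 4.12 (cv2) and the standard library are available. Lean on these libraries where they do the work, as an engineer would, in place of code of your own. Each camera call takes 0.05 s, during which the arm holds its last target.

## Working session

There is one attempt and no reset: what is moved stays moved. The work goes in short steps, Python scripts to look and compute and a tool call to move; the robot and the scene stay as the last step left them, time stands still between calls to the robot, and variables do not carry over. Pictures are saved under pics/ and viewed, and the job is handed in when it is done.

Besides the shell and the picture viewer there is one more tool, called after ">>>" as a command line: name --argument value ..., lists and objects as JSON in quotes. arm_command: Moves the arm, as the interface text tells. Its arguments: {"type":"object","properties":{"motion":{"type":"array"},"grip_force":{"type":"number"}},"required":["motion"]}

```bash
ls -la; mkdir -p pics; python3 - <<'E'
from cell import robot
import cv2,numpy as np
print(robot.observe())
for n in ["top","scene"]:
    c=robot.read_camera(n)
    cv2.imwrite(f"pics/{n}0.png",c["image"][:,:,::-1])
    np.savez(f"{n}0.npz",**c)
    print(n,c["fov_y"],c["cx"],c["cy"],c["k1"],c["cam_to_world"].round(3).tolist())
E
```

```text
total 12
drwxr-xr-x  3 agent agent 4096 Dec  7 05:39 .
drwxr-xr-x 23 root  root  4096 Dec  7 05:39 ..
drwxr-xr-x  2 agent agent 4096 Dec  7 05:39 pics
{'time': 0.0, 'qpos': array([ 1.01102542e+00,  3.42731864e-01,  1.52503401e+00,  2.17952705e-05,
        1.27541244e+00, -1.46038523e-01]), 'qvel': array([ 0.00131638, -0.00186627,  0.00068771,  0.00041958, -0.00169719,
       -0.00097845]), 'joint_efforts': array([ 6.95552262e-04, -4.31241846e+01, -2.44218099e+01,  7.20028114e-02,
        5.58709516e-02, -1.23802511e-04]), 'tool_pos': array([0.21083272, 0.48034876, 0.2260343 ]), 'tool_rot': array([-3.14002691e+00, -2.51364276e-04,  2.72785371e+00]), 'contact_force': array([ 0.72372293, -0.25129014,  0.59327845]), 'torque': array([-0.02853644,  0.01784621,  0.02723422]), 'opening': 0.0915152365238145}
top 44.93627417020063 316.6878049776812 236.66333982186686 0.04777588008882977 [[0.011, -0.989, 0.146, 0.247], [-1.0, -0.011, 0.001, -0.043], [0.001, -0.146, -0.989, 1.819], [0.0, 0.0, 0.0, 1.0]]
scene 45.03815993937902 312.5762324039851 248.04923259592258 -0.1813445673237566 [[0.812, -0.429, 0.395, -0.128], [-0.583, -0.591, 0.557, -0.963], [-0.006, -0.683, -0.731, 1.251], [0.0, 0.0, 0.0, 1.0]]
```

View pics/top0.png

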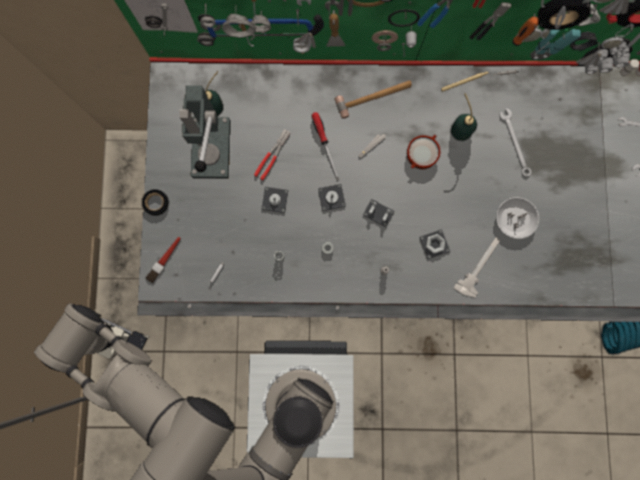

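View pics/scene0.png

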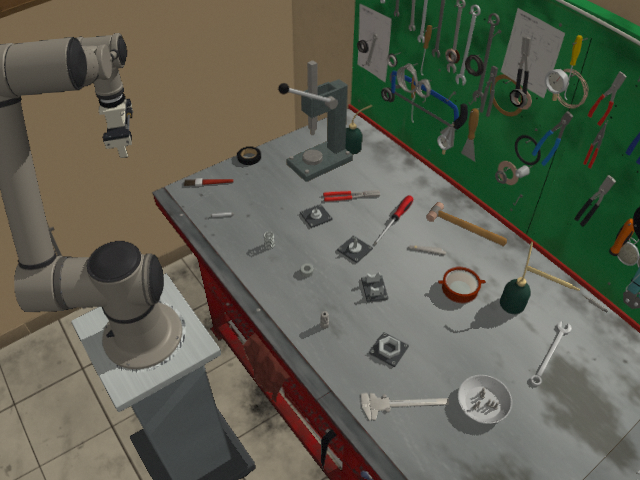

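```bash
cat > h.py <<'E'
import numpy as np,cv2
from scipy.spatial.transform import Rotation as Ro
def K(c):
    f=240/np.tan(np.radians(c["fov_y"])/2); return np.array([[f,0,c["cx"]],[0,f,c["cy"]],[0,0,1.]])
def D(c): return np.array([float(c["k1"]),0,0,0])
def rays(c,uv):
    n=cv2.undistortPoints(np.asarray(uv,float).reshape(-1,1,2),K(c),D(c),None,None,None,(3,60,1e-12)) if False else cv2.undistortPointsIter(np.asarray(uv,float).reshape(-1,1,2),K(c),D(c),None,None,(3,60,1e-12))
    n=n.reshape(-1,2); return np.c_[n,np.ones(len(n))]
def onplane(c,uv,z):
    T=c["cam_to_world"]; d=rays(c,uv)@T[:3,:3].T; o=T[:3,3]
    return o+d*((z-o[2])/d[:,2])[:,None]
def cloud(c):
    v,u=np.mgrid[0:480,0:640]; r=rays(c,np.c_[u.ravel(),v.ravel()])
    p=r*c["z_map"].reshape(-1,1); T=c["cam_to_world"]
    p=p@T[:3,:3].T+T[:3,3]; p[c["z_map"].ravel()==0]=np.nan
    return p.reshape(480,640,3)
def proj(c,P):
    T=np.linalg.inv(c["cam_to_world"]); r,_=cv2.Rodrigues(T[:3,:3])
    return cv2.projectPoints(np.asarray(P,float).reshape(-1,1,3),r,T[:3,3],K(c),D(c))[0].reshape(-1,2)
def load(f): return dict(np.load(f))
def R(e): return Ro.from_euler('xyz',e).as_matrix()
def rel(st,pos,yaw=None):
    """shift in tool axes, units"""
    return R(st["tool_rot"]).T@(np.asarray(pos)-st["tool_pos"])/0.3
E
python3 - <<'E'
from h import *
for n in ["top","scene"]:
    c=load(n+"0.npz"); im=c["image"][:,:,::-1]
    if n=="top":
        a=im[180:300,140:460]; cv2.imwrite("pics/top0z.png",cv2.resize(a,None,fx=2.5,fy=2.5,interpolation=cv2.INTER_CUBIC))
    else:
        a=im[190:380,200:420]; cv2.imwrite("pics/scene0z.png",cv2.resize(a,None,fx=3,fy=3,interpolation=cv2.INTER_CUBIC))
    P=cloud(c)
    print(n,"bench z",np.nanmedian(P[260:290,300:360,2]) if n=="top" else 0)
c=load("top0.npz");P=cloud(c)
for nm,(u,v),z in [("plunger",(217,275),.011),("spring",(279,257),.046),("roller",(328,248),.018),("holder",(384,268),.05),("fixA",(275,200),.03),("fixB",(332,197),.03),("cradle",(378,213),.03),("hex",(434,244),.02)]:
    w=P[v-14:v+14,u-14:u+14].reshape(-1,3)
    print(nm,onplane(c,[(u,v)],z).round(3),"zmax",np.nanmax(w[:,2]).round(3))
E
```

```text
top bench z -0.0003598238306017354
scene bench z 0
plunger [[0.39  0.267 0.011]] zmax 0.021
spring [[0.444 0.073 0.046]] zmax 0.052
roller [[ 0.477 -0.078  0.018]] zmax 0.033
holder [[ 0.413 -0.249  0.05 ]] zmax 0.057
fixA [[0.626 0.09  0.03 ]] zmax 0.041
fixB [[ 0.638 -0.089  0.03 ]] zmax 0.057
cradle [[ 0.588 -0.234  0.03 ]] zmax 0.047
hex [[ 0.493 -0.409  0.02 ]] zmax 0.03
```

View pics/top0z.png

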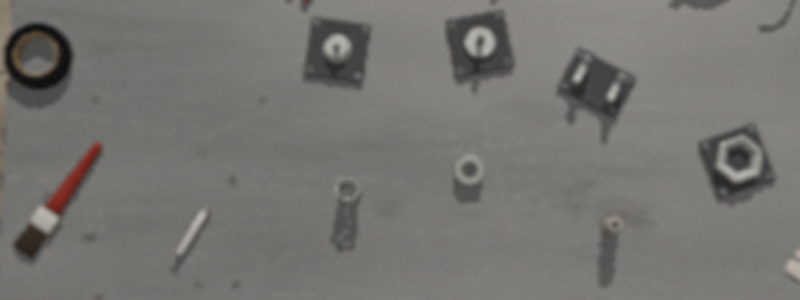

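View pics/scene0z.png

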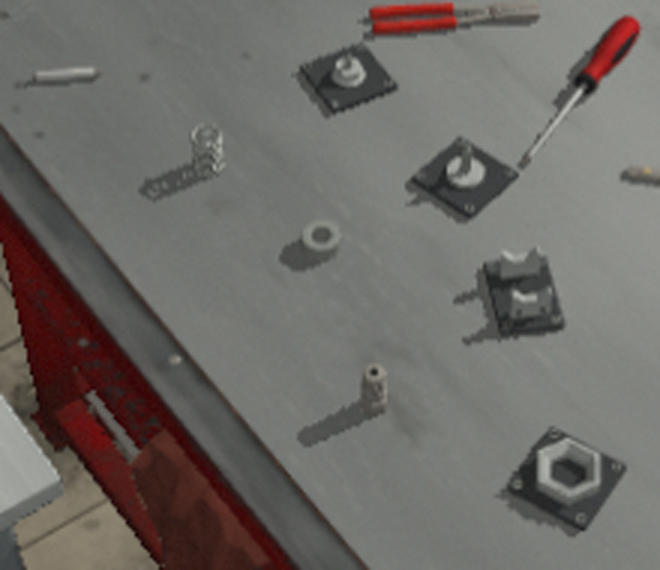

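```bash
cat >> h.py <<'E'
def go(pos,yaw=None):
    from cell import robot
    st=robot.observe(); s=rel(st,pos); y=st["tool_rot"][2]
    dy=0 if yaw is None else (yaw-y+np.pi/2)%np.pi-np.pi/2
    d=np.linalg.norm(np.asarray(pos)-st["tool_pos"])
    print("t",round(st["time"],2),"pos",st["tool_pos"].round(4),"rpy",st["tool_rot"].round(4),"q6",st["qpos"][5].round(3),"F",st["contact_force"].round(1),"op",round(st["opening"],4))
    print(" shift",s.round(4),"wz",round(-dy/(np.pi/2),4),"rows>=",max(d/.05,abs(dy)/.15).round(1))
E
python3 -c "
from h import *
go([0.45,-0.02,0.36])"
```

```text
t 0.1 pos [0.2109 0.4804 0.2261] rpy [-3.1402e+00 -2.0000e-04  2.7278e+00] q6 -0.146 F [ 0.1 -0.6  0.1] op 0.0919
 shift [-1.4004 -1.2073 -0.4448] wz 0.0 rows>= 11.4
```

>>> arm_command --motion '[[[0,0,0,-0.7,-0.6,-0.44,1],[0,0,0,-0.7,-0.6,-0.44,1],[0,0,0,-0.7,-0.6,-0.44,1],[0,0,0,-0.7,-0.6,-0.44,1],[0,0,0,-0.7,-0.6,-0.44,1],[0,0,0,-0.7,-0.6,-0.44,1],[0,0,0,-0.7,-0.6,-0.44,1]]]'

```text
time: 0.8
tool_pos: [0.3332, 0.2283, 0.361]
tool_rot: [3.139, 0.004, 2.723]
contact_force: [0.0, -0.1, -0.1]
opening: 0.0919
```

>>> arm_command --motion '[[[0,0,0,-0.7,-0.6,0,1],[0,0,0,-0.7,-0.6,0,1],[0,0,0,-0.7,-0.6,0,1],[0,0,0,-0.7,-0.6,0,1],[0,0,0,-0.7,-0.6,0,1],[0,0,0,-0.7,-0.6,0,1],[0,0,0,-0.7,-0.6,0,1],[0,0,0,-0.7,-0.6,0,1]]]'

```text
time: 1.6
tool_pos: [0.4507, -0.0175, 0.3579]
tool_rot: [3.141, -0.002, 2.727]
contact_force: [-0.2, 0.3, -0.2]
opening: 0.0921
```

```bash
cat > w.py <<'E'
import sys
from h import *
from cell import robot
n=sys.argv[1]
st=robot.observe(); c=robot.read_camera("wrist")
np.savez(n+".npz",**c); cv2.imwrite(f"pics/{n}.png",c["image"][:,:,::-1])
print(st["time"],st["tool_pos"].round(4),st["tool_rot"].round(4),"fov",c["fov_y"],c["k1"],c["cx"],c["cy"])
print(c["cam_to_world"].round(3).tolist())
E
python3 w.py w1
```

```text
1.6 [ 0.4507 -0.0175  0.3579] [ 3.1413e+00 -2.1000e-03  2.7269e+00] fov 64.14503291242238 -0.07590591937478937 318.67978176327694 239.34333036655474
[[0.403, 0.887, 0.227, 0.389], [0.915, -0.39, -0.098, 0.009], [0.002, 0.248, -0.969, 0.516], [0.0, 0.0, 0.0, 1.0]]
```

View pics/w1.png

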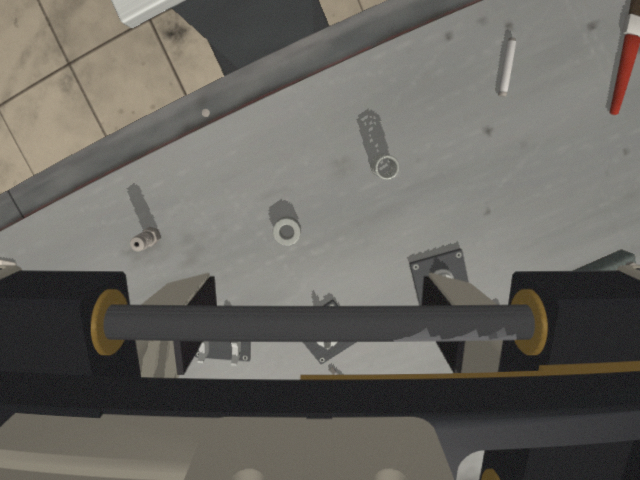

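```bash
python3 - <<'E'
from h import *
c=load("w1.npz"); im=c["image"][:,:,::-1]
def z(u0,v0,u1,v1,f,n): cv2.imwrite(f"pics/{n}.png",cv2.resize(im[v0:v1,u0:u1],None,fx=f,fy=f,interpolation=cv2.INTER_CUBIC))
z(110,150,430,260,2.5,"w1z")
P=cloud(c)
def blob(u,v,h,zlo,zhi):
    w=P[v-h:v+h,u-h:u+h].reshape(-1,3); m=(w[:,2]>zlo)&(w[:,2]<zhi); q=w[m]
    return q
for nm,(u,v),h,lo,hi in [("holder",(143,240),25,.04,.06),("spring",(387,168),25,.038,.055),("roller",(286,232),25,.012,.025),("plunger",(508,68),40,.006,.02)]:
    q=blob(u,v,h,lo,hi); (cx,cy),r=cv2.minEnclosingCircle(q[:,:2].astype(np.float32)); 
    print(nm,len(q),"mean",q.mean(0).round(4),"circ",round(cx,4),round(cy,4),"d",round(2*r,4),"zmed",np.median(q[:,2]).round(4), cv2.minAreaRect((q[:,:2]*1000).astype(np.float32)))
w=P[100:150,250:330].reshape(-1,3);print("bench",np.nanmedian(w[:,2]))
E
```

```text
holder 221 mean [ 0.4099 -0.2527  0.048 ] circ 0.4105 -0.254 d 0.0207 zmed 0.0493 ((410.350341796875, -254.09494018554688), (19.065216064453125, 19.17451286315918), 30.553720474243164)
spring 206 mean [0.4498 0.0735 0.0446] circ 0.4498 0.0735 d 0.03 zmed 0.045 ((449.9031982421875, 73.06968688964844), (28.576900482177734, 29.04188346862793), 66.50003051757812)
roller 459 mean [ 0.4786 -0.0772  0.0176] circ 0.4789 -0.0776 d 0.0381 zmed 0.0178 ((478.7209167480469, -77.59281921386719), (36.975669860839844, 36.864376068115234), 81.35674285888672)
plunger 488 mean [0.3976 0.2663 0.01  ] circ 0.3975 0.2668 d 0.0704 zmed 0.0102 ((397.5757751464844, 266.9411926269531), (12.102550506591797, 70.1331558227539), 61.57152557373047)
bench -6.781603179029094e-05
```

View pics/w1z.png

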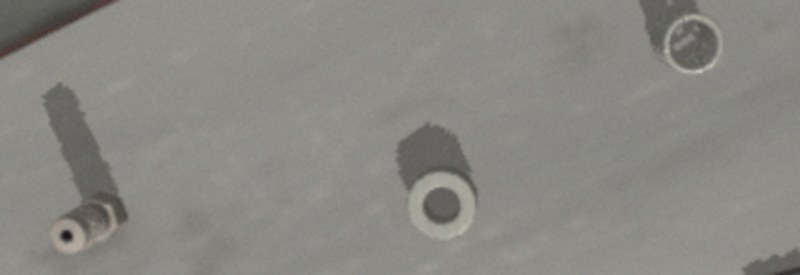

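```bash
python3 -c "
from h import *
go([0.70,-0.15,0.36])"
```

```text
t 1.65 pos [ 0.4505 -0.0169  0.3582] rpy [ 3.1412e+00 -1.4000e-03  2.7281e+00] q6 -1.366 F [-0.6 -0.1 -0.3] op 0.0919
 shift [-0.9397 -0.0722 -0.0072] wz 0.0 rows>= 5.7
```

The wrist view shows the holder's top at (138,243), the roller at (286,232), the spring's top at (387,168) and the plunger at (508,68). Their measured sizes and heights match the given ones. Next are the fixtures.

>>> arm_command --motion '[[[0,0,0,-0.9,-0.08,0,1],[0,0,0,-0.9,-0.08,0,1],[0,0,0,-0.9,-0.08,0,1],[0,0,0,-0.9,-0.08,0,1],[0,0,0,-0.9,-0.08,0,1],[0,0,0,-0.9,-0.08,0,1],[0,0,0,-0.9,-0.08,0,1],[0,0,0,-0.9,-0.08,0,1]]]'

```text
time: 2.45
tool_pos: [0.6885, -0.1465, 0.358]
tool_rot: [3.141, -0.001, 2.73]
contact_force: [-0.1, 0.1, 0.2]
opening: 0.0918
```

```bash
python3 w.py w2
```

```text
2.45 [ 0.6885 -0.1465  0.358 ] [ 3.1413e+00 -1.5000e-03  2.7297e+00] fov 64.14503291242238 -0.07590591937478937 318.67978176327694 239.34333036655474
[[0.4, 0.888, 0.228, 0.627], [0.917, -0.388, -0.098, -0.12], [0.002, 0.248, -0.969, 0.516], [0.0, 0.0, 0.0, 1.0]]
```

View pics/w2.png

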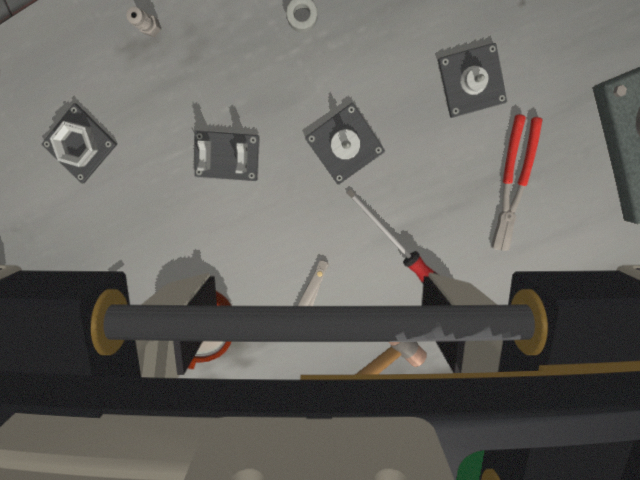

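The view shows the hex socket at (78,143), the cradle at (225,155), the spring seat at (345,143) and the roller spindle at (475,80).

```bash
python3 - <<'E'
from h import *
c=load("w2.npz"); im=c["image"]; P=cloud(c); hsv=cv2.cvtColor(im,cv2.COLOR_RGB2HSV)
def rect(u,v,h,lo,hi):
    v0=max(0,v-h);u0=max(0,u-h)
    w=P[v0:v+h,u0:u+h].reshape(-1,3); q=w[(w[:,2]>lo)&(w[:,2]<hi)]
    return q
for nm,(u,v),lv in [("hex",(78,143),[(.0195,.026)]),("cradle",(225,155),[(.035,.042),(.028,.042)]),("seat",(345,143),[(.012,.0165),(.02,.06)]),("spindle",(475,80),[(.018,.0225),(.025,.04)])]:
    q=rect(u,v,50,.005,.0115)
    print(nm,len(q),"plate",cv2.minAreaRect((q[:,:2]*1000).astype(np.float32)),"z",np.median(q[:,2]).round(4))
    for lo,hi in lv:
        q=rect(u,v,36,lo,hi)
        print("   ",lo,hi,len(q),"mean",q.mean(0).round(4),"circ",[np.round(x,4) for x in cv2.minEnclosingCircle(q[:,:2].astype(np.float32))],cv2.minAreaRect((q[:,:2]*1000).astype(np.float32)))
# top cam compare
t=load("top0.npz");PT=cloud(t)
for nm,(u,v) in [("spindle",(275,200)),("seat",(332,197)),("cradle",(378,213)),("hex",(434,244))]:
    w=PT[v-20:v+20,u-20:u+20].reshape(-1,3);q=w[(w[:,2]>.005)&(w[:,2]<.0115)]
    print(nm,"top plate",len(q),cv2.minAreaRect((q[:,:2]*1000).astype(np.float32)))
for nm,(u,v),h,lo,hi in [("holder",(384,268),12,.035,.06),("spring",(279,257),12,.035,.055),("roller",(328,248),12,.012,.025),("plunger",(217,275),16,.006,.02)]:
    w=PT[v-h:v+h,u-h:u+h].reshape(-1,3);q=w[(w[:,2]>lo)&(w[:,2]<hi)]
    print(nm,"top",len(q),q.mean(0).round(4))
P=cloud(c)
for nm,(u,v) in [("holder",(135,15)),("roller",(301,13))]:
    q=rect(u,v,22,.04 if nm=="holder" else .012,.06); print(nm,"w2",len(q),q.mean(0).round(4),[np.round(x,4) for x in cv2.minEnclosingCircle(q[:,:2].astype(np.float32))])
E
```

```text
hex 2005 plate ((496.68487548828125, -414.3179931640625), (76.53378295898438, 77.13551330566406), 20.020187377929688) z 0.0075
    0.0195 0.026 565 mean [ 0.4964 -0.4156  0.021 ] circ [array([ 0.4971, -0.4142]), np.float64(0.0308)] ((496.6864929199219, -414.492431640625), (53.49217224121094, 58.439231872558594), 20.87936019897461)
cradle 2303 plate ((594.6511840820312, -237.9564208984375), (84.60730743408203, 60.08777618408203), 61.278160095214844) z 0.0078
    0.035 0.042 147 mean [ 0.5945 -0.2383  0.037 ] circ [array([ 0.5948, -0.2387]), np.float64(0.0335)] ((594.7655029296875, -238.78042602539062), (56.95197677612305, 35.98850631713867), 61.56802749633789)
    0.028 0.042 425 mean [ 0.5948 -0.2384  0.033 ] circ [array([ 0.5948, -0.2387]), np.float64(0.0335)] ((594.4049072265625, -238.5565643310547), (57.52336883544922, 35.843589782714844), 62.59161376953125)
seat 2821 plate ((651.7529296875, -87.81307983398438), (94.18772888183594, 76.69051361083984), 11.95359992980957) z 0.008
    0.012 0.0165 593 mean [ 0.6431 -0.0903  0.014 ] circ [array([ 0.6432, -0.09  ]), np.float64(0.019)] 
[... 944 characters left out ...]
27136)
seat top plate 365 ((644.6146240234375, -88.11185455322266), (127.59748077392578, 124.63418579101562), 0.1660410314798355)
cradle top plate 343 ((593.871826171875, -234.59292602539062), (123.96405792236328, 127.60961151123047), 89.8997573852539)
hex top plate 329 ((496.8424987792969, -409.703125), (124.25259399414062, 123.89022064208984), 0.33568885922431946)
holder top 36 [ 0.4095 -0.2518  0.0482]
spring top 30 [0.4497 0.0753 0.0435]
roller top 72 [ 0.4786 -0.0762  0.0177]
plunger top 146 [0.3933 0.2698 0.0094]
holder w2 302 [ 0.4116 -0.254   0.048 ] [array([ 0.4104, -0.2546]), np.float64(0.0104)]
roller w2 572 [ 0.4805 -0.0786  0.0174] [array([ 0.4794, -0.0778]), np.float64(0.0189)]
```

```bash
python3 -c "
from h import *
go([0.4105,-0.2544,0.13])"
```

```text
t 2.5 pos [ 0.6881 -0.1464  0.3592] rpy [ 3.1412e+00 -1.0000e-04  2.7298e+00] q6 -1.477 F [-0.2  0.4  0.4] op 0.0918
 shift [ 0.7037 -0.7006  0.7639] wz 0.0 rows>= 7.5
```

>>> arm_command --motion '[[[0,0,0,0.704,-0.7,0.76,1],[0,0,0,0.704,-0.7,0.76,1],[0,0,0,0.704,-0.7,0.76,1],[0,0,0,0.704,-0.7,0.76,1],[0,0,0,0.704,-0.7,0.76,1],[0,0,0,0.704,-0.7,0.76,1],[0,0,0,0.704,-0.7,0.76,1],[0,0,0,0.704,-0.7,0.76,1]]]'

```text
time: 3.3
tool_pos: [0.4072, -0.2539, 0.1305]
tool_rot: [-3.142, -0.0, 2.728]
contact_force: [0.2, 0.1, -0.6]
opening: 0.0918
```

```bash
python3 -c "
from h import *
go([0.4105,-0.2544,0.022])"
```

```text
t 3.3 pos [ 0.4072 -0.2539  0.1305] rpy [-3.1416e+00 -4.0000e-04  2.7283e+00] q6 -1.875 F [ 0.2  0.1 -0.6] op 0.0918
 shift [-0.011   0.0028  0.3618] wz 0.0 rows>= 2.2
```

>>> arm_command --motion '[[[0,0,0,0,0,0.16,1],[0,0,0,0,0,0.16,1],[0,0,0,0,0,0.16,1]]]'

```text
time: 3.6
tool_pos: [0.4107, -0.2548, 0.0842]
tool_rot: [3.141, 0.0, 2.729]
contact_force: [1.2, -1.1, 2.1]
opening: 0.092
```

```bash
python3 -c "
from h import *
go([0.4105,-0.2544,0.022])"; python3 w.py w3
```

```text
t 3.6 pos [ 0.4107 -0.2548  0.0842] rpy [3.1415e+00 4.0000e-04 2.7287e+00] q6 -1.872 F [ 1.2 -1.1  2.1] op 0.092
 shift [0.0011 0.0008 0.2072] wz 0.0 rows>= 1.2
3.6 [ 0.4107 -0.2548  0.0842] [3.1415e+00 4.0000e-04 2.7287e+00] fov 64.14503291242238 -0.07590591937478937 318.67978176327694 239.34333036655474
[[0.401, 0.887, 0.23, 0.349], [0.916, -0.388, -0.099, -0.228], [0.001, 0.25, -0.968, 0.242], [0.0, 0.0, 0.0, 1.0]]
```

View pics/w3.png

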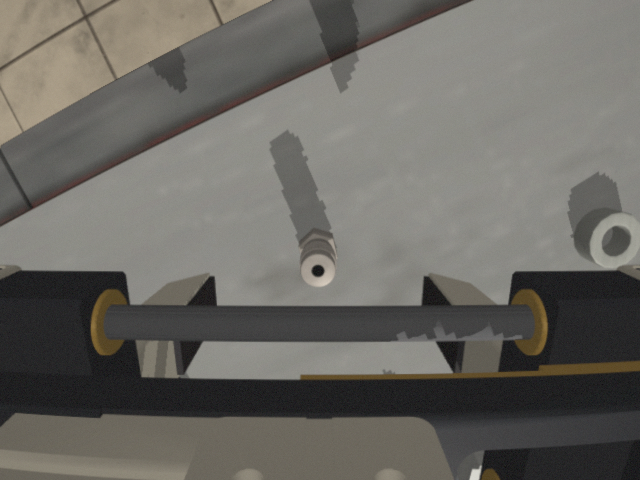

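```bash
python3 - <<'E'
from h import *
c=load("w3.npz");P=cloud(c)
w=P[225:300,290:350].reshape(-1,3);q=w[(w[:,2]>.045)&(w[:,2]<.055)]
print(len(q),q.mean(0),[np.round(x,4) for x in cv2.minEnclosingCircle(q[:,:2].astype(np.float32))])
# tcp projected, for cross-check of finger centre
print(proj(c,[[0.4107,-0.2548,0.0842],[0.4107,-0.2548,0.05]]), onplane(c,[(318,268)],.05))
E
```

```text
1007 [ 0.40866475 -0.25507666  0.04979961] [array([ 0.4095, -0.2554]), np.float64(0.0098)]
[[319.78146676 297.04451038]
 [319.51203741 271.53572917]] [[ 0.4085692  -0.25474133  0.05      ]]
```

>>> arm_command --motion '[[[0,0,0,0,0,0.21,1],[0,0,0,0,0,0.21,1],[0,0,0,0,0,0.21,1],[0,0,0,0,0,0.21,1]]]'

```text
time: 4.05
tool_pos: [0.4122, -0.2563, 0.0217]
tool_rot: [-3.141, 0.003, 2.729]
contact_force: [1.0, -0.4, -0.8]
opening: 0.0913
```

>>> arm_command --motion '[[[0,0,0,0.008,0,0,-1],[0,0,0,0.008,0,0,-1],[0,0,0,0.008,0,0,-1],[0,0,0,0.008,0,0,-1],[0,0,0,0.008,0,0,-1],[0,0,0,0.008,0,0,-1],[0,0,0,0.008,0,0,-1]]]' --grip_force 30

```text
time: 4.75
tool_pos: [0.4084, -0.2547, 0.0196]
tool_rot: [3.141, -0.0, 2.728]
contact_force: [-0.5, -0.0, -0.6]
opening: 0.0402
```

>>> arm_command --motion '[[[0,0,0,0,0,0,-1],[0,0,0,0,0,0,-1],[0,0,0,0,0,0,-1],[0,0,0,0,0,0,-1],[0,0,0,0,0,0,-1]]]' --grip_force 30

```text
time: 5.25
tool_pos: [0.4084, -0.2547, 0.0196]
tool_rot: [3.141, -0.0, 2.728]
contact_force: [-0.5, 0.6, -1.0]
opening: 0.0184
```

```bash
python3 -c "
from h import *
go([0.4968,-0.4144,0.11])"
```

```text
t 5.25 pos [ 0.4084 -0.2547  0.0196] rpy [ 3.1415e+00 -1.0000e-04  2.7278e+00] q6 -1.874 F [-0.5  0.6 -1. ] op 0.0184
 shift [-0.4838 -0.369  -0.3012] wz 0.0 rows>= 4.1
```

>>> arm_command --motion '[[[0,0,0,0,0,-0.15,-1],[0,0,0,0,0,-0.3,-1],[0,0,0,-0.484,-0.37,-0.3,-1],[0,0,0,-0.484,-0.37,-0.3,-1],[0,0,0,-0.484,-0.37,-0.3,-1],[0,0,0,-0.484,-0.37,-0.3,-1],[0,0,0,-0.484,-0.37,-0.3,-1],[0,0,0,-0.484,-0.37,-0.3,-1]]]'

```text
time: 6.05
tool_pos: [0.4962, -0.4144, 0.1085]
tool_rot: [3.14, -0.002, 2.727]
contact_force: [-0.8, 0.3, -1.7]
opening: 0.0181
```

```bash
python3 w.py w4; python3 -c "
from h import *
go([0.4968,-0.4144,0.05])"
```

```text
6.05 [ 0.4962 -0.4144  0.1085] [ 3.1405e+00 -2.1000e-03  2.7272e+00] fov 64.14503291242238 -0.07590591937478937 318.67978176327694 239.34333036655474
[[0.402, 0.887, 0.228, 0.435], [0.916, -0.39, -0.097, -0.388], [0.002, 0.248, -0.969, 0.267], [0.0, 0.0, 0.0, 1.0]]
t 6.1 pos [ 0.4961 -0.4137  0.1088] rpy [ 3.1404e+00 -2.2000e-03  2.7278e+00] q6 -1.971 F [-0.9  0.2 -0.8] op 0.0183
 shift [-0.0037 -0.0014  0.1961] wz 0.0 rows>= 1.2
```

View pics/w4.png

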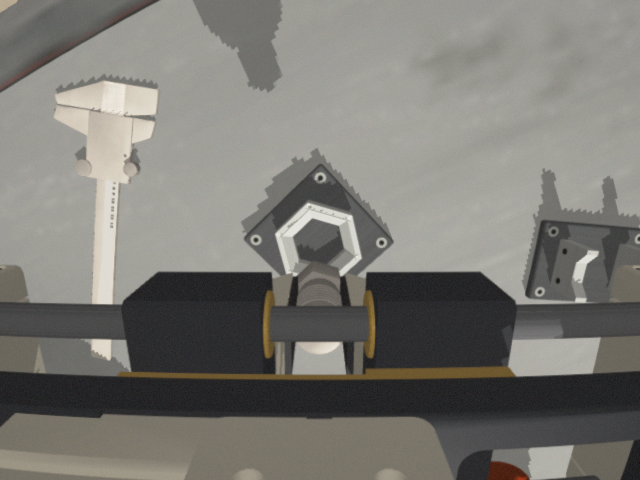

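```bash
python3 - <<'E'
from h import *
c=load("w4.npz");P=cloud(c)
print("plate mid from screws",onplane(c,[(319,241.5)],.008))
w=P[195:275,270:370].reshape(-1,3);q=w[(w[:,2]>.0205)&(w[:,2]<.0235)]
print("rim",len(q),cv2.minAreaRect((q[:,:2]*1000).astype(np.float32)))
w=P[150:275,240:400].reshape(-1,3);q=w[(w[:,2]>.006)&(w[:,2]<.01)]
print("plate",len(q),cv2.minAreaRect((q[:,:2]*1000).astype(np.float32)))
w=P[245:345,295:345].reshape(-1,3);q=w[(w[:,2]>.088)&(w[:,2]<.145)]
print("holder",len(q),q.mean(0),q.min(0),q.max(0))
E
```

```text
plate mid from screws [[ 0.49692228 -0.41474909  0.008     ]]
rim 1491 ((493.0106201171875, -414.6513977050781), (52.1067008972168, 52.85645294189453), 79.9467544555664)
plate 6554 ((496.26177978515625, -415.1617431640625), (76.15824890136719, 76.063232421875), 19.88730812072754)
holder 2043 [ 0.48982379 -0.41186818  0.11550647] [ 0.48261476 -0.42452622  0.08827269] [ 0.50588252 -0.400848    0.14333137]
```

>>> arm_command --motion '[[[0,0,0,-0.003,0.003,0.1,-1],[0,0,0,-0.003,0.003,0.2,-1],[0,0,0,-0.003,0.003,0.24,-1],[0,0,0,-0.003,0.003,0.26,-1],[0,0,0,-0.003,0.003,0.26,-1]]]'

```text
time: 6.6
tool_pos: [0.4979, -0.4138, 0.0318]
tool_rot: [3.141, -0.0, 2.728]
contact_force: [-0.5, -0.6, -0.4]
opening: 0.0183
```

```bash
python3 w.py w5; python3 -c "
from h import *
go([0.4968,-0.4146,0.0276])"
```

```text
6.6 [ 0.4979 -0.4138  0.0318] [ 3.1413e+00 -4.0000e-04  2.7281e+00] fov 64.14503291242238 -0.07590591937478937 318.67978176327694 239.34333036655474
[[0.401, 0.887, 0.229, 0.436], [0.916, -0.389, -0.099, -0.388], [0.002, 0.249, -0.968, 0.19], [0.0, 0.0, 0.0, 1.0]]
t 6.65 pos [ 0.4983 -0.4143  0.0327] rpy [-3.1412e+00  1.1000e-03  2.7281e+00] q6 -1.969 F [ 0.3 -0.8 -0.8] op 0.0181
 shift [ 0.0043 -0.0028  0.0169] wz 0.0 rows>= 0.1
```

View pics/w5.png

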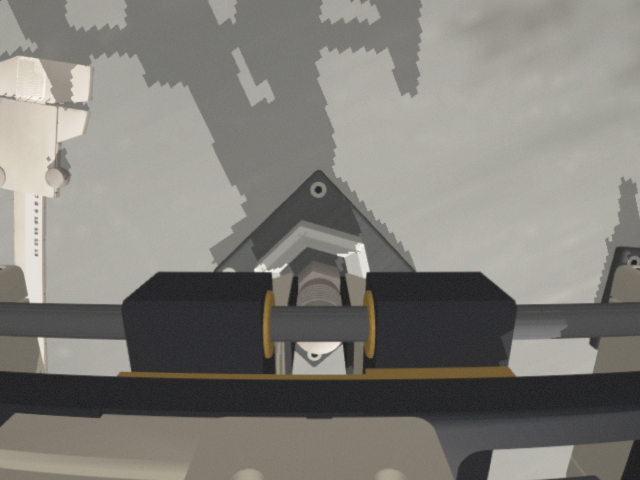

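>>> arm_command --motion '[[[0,0,0,0.003,0,0.008,-1],[0,0,0,0.003,0,0.014,-1],[0,0,0,0.003,0,0.014,-1]]]'

```text
time: 6.95
tool_pos: [0.4972, -0.414, 0.0278]
tool_rot: [-3.141, 0.0, 2.728]
contact_force: [-0.1, 0.6, -1.5]
opening: 0.0179
```

>>> arm_command --motion '[[[0,0,0,0,0,0.003,0.2],[0,0,0,0,0,0.003,0.2],[0,0,0,0,0,0.003,0.2],[0,0,0,0,0,0.003,0.2],[0,0,0,0,0,0.003,0.2]]]'

```text
time: 7.45
tool_pos: [0.4972, -0.4139, 0.0267]
tool_rot: [3.142, 0.0, 2.728]
contact_force: [0.2, -0.1, -0.0]
opening: 0.0527
```

>>> arm_command --motion '[[[0,0,0,0,0,-0.1,0.2],[0,0,0,0,0,-0.25,0.4],[0,0,0,0,0,-0.4,0.4],[0,0,0,0,0,-0.4,0.4]]]'

```text
time: 7.85
tool_pos: [0.4997, -0.4165, 0.1542]
tool_rot: [-3.137, 0.012, 2.728]
contact_force: [0.7, -0.8, 0.5]
opening: 0.0641
```

```bash
python3 w.py w6; python3 -c "
from h import *
go([0.4499,0.0735,0.14])
c=load('w6.npz');P=cloud(c)
w=P[200:330,260:380].reshape(-1,3);q=w[(w[:,2]>.04)&(w[:,2]<.075)]
print(len(q),np.median(q,0),q.max(0),[np.round(x,4) for x in cv2.minEnclosingCircle(q[q[:,2]>.053][:,:2].astype(np.float32))])
"
```

```text
7.85 [ 0.4997 -0.4165  0.1542] [-3.1365  0.0123  2.728 ] fov 64.14503291242238 -0.07590591937478937 318.67978176327694 239.34333036655474
[[0.402, 0.884, 0.238, 0.436], [0.916, -0.387, -0.108, -0.389], [-0.004, 0.262, -0.965, 0.311], [0.0, 0.0, 0.0, 1.0]]
t 7.9 pos [ 0.4985 -0.4153  0.1507] rpy [-3.1386  0.0073  2.7279] q6 -1.97 F [-0.  -0.2 -0.3] op 0.0644
 shift [0.8038 1.4269 0.0255] wz 0.0 rows>= 9.8
759 [ 0.49609954 -0.41402969  0.0577438 ] [ 0.50736017 -0.40456005  0.05986223] [array([ 0.4981, -0.4151]), np.float64(0.0097)]
```

View pics/w6.png

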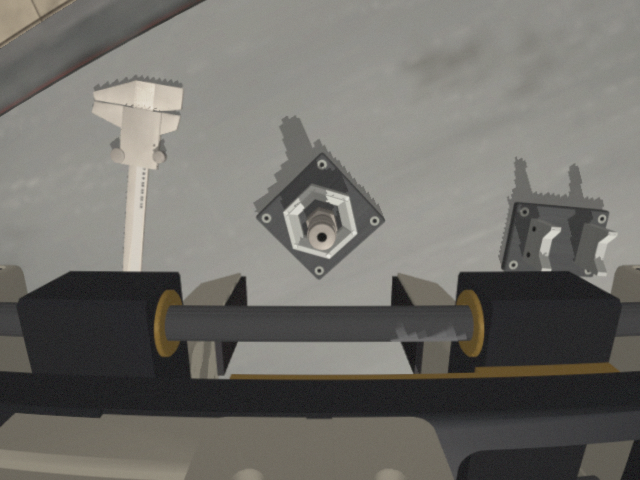

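The holder stands in the socket with its top at z = 0.058, as it should. Next is the spring.

>>> arm_command --motion '[[[0,0,0,0.4,0.71,0.02,0.4],[0,0,0,0.4,0.71,0.02,0.4],[0,0,0,0.4,0.71,0.02,0.4],[0,0,0,0.4,0.71,0.02,0.4],[0,0,0,0.4,0.71,0.02,0.4]]]'

```text
time: 8.4
tool_pos: [0.4715, -0.168, 0.1394]
tool_rot: [3.141, -0.002, 2.728]
contact_force: [0.4, 1.0, -0.9]
opening: 0.0641
```

>>> arm_command --motion '[[[0,0,0,0.4,0.71,0,0.4],[0,0,0,0.4,0.71,0,0.4],[0,0,0,0.4,0.71,0,0.4],[0,0,0,0.4,0.71,0,0.4],[0,0,0,0.4,0.71,0,0.4],[0,0,0,0.4,0.71,0,0.4]]]'

```text
time: 9.0
tool_pos: [0.4467, 0.0772, 0.1397]
tool_rot: [3.141, -0.003, 2.734]
contact_force: [0.0, -1.2, 0.9]
opening: 0.0643
```

```bash
python3 w.py w7; python3 -c "
from h import *
go([0.4499,0.0735,0.016])
c=load('w7.npz');P=cloud(c)
w=P[150:330,230:410].reshape(-1,3);q=w[(w[:,2]>.040)&(w[:,2]<.05)]
print(len(q),np.median(q,0),q.max(0),[np.round(x,4) for x in cv2.minEnclosingCircle(q[:,:2].astype(np.float32))])
"
```

```text
9.0 [0.4467 0.0772 0.1397] [ 3.1414e+00 -2.8000e-03  2.7336e+00] fov 64.14503291242238 -0.07590591937478937 318.67978176327694 239.34333036655474
[[0.396, 0.889, 0.227, 0.385], [0.918, -0.384, -0.097, 0.103], [0.002, 0.247, -0.969, 0.298], [0.0, 0.0, 0.0, 1.0]]
t 9.05 pos [0.4474 0.075  0.1397] rpy [-3.1410e+00 -1.9000e-03  2.7328e+00] q6 -1.165 F [ 0.4 -0.6  0.1] op 0.0639
 shift [-0.0104 -0.0011  0.4124] wz 0.0 rows>= 2.5
594 [0.44848094 0.07378902 0.04494659] [0.46452207 0.08765457 0.0473183 ] [array([0.4497, 0.0731]), np.float64(0.015)]
```

View pics/w7.png

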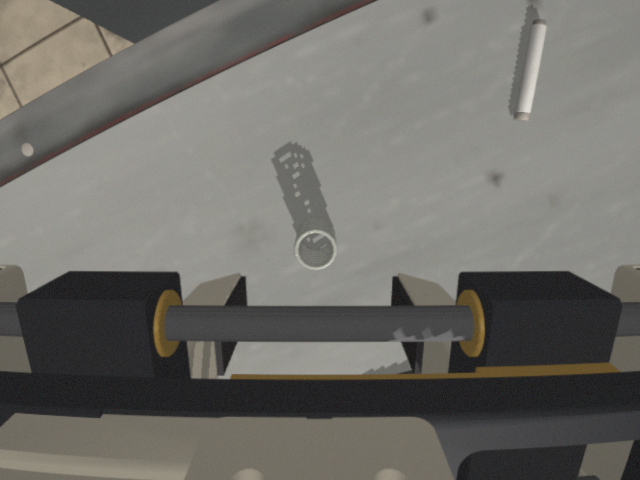

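>>> arm_command --motion '[[[0,0,0,-0.008,0,0.15,0.4],[0,0,0,-0.008,0,0.3,0.4],[0,0,0,-0.008,0,0.41,0.4],[0,0,0,-0.008,0,0.41,0.4],[0,0,0,-0.008,0,0.41,0.4]]]'

```text
time: 9.55
tool_pos: [0.4508, 0.0709, 0.0176]
tool_rot: [-3.141, -0.001, 2.727]
contact_force: [0.3, -0.0, -0.0]
opening: 0.0642
```

```bash
python3 -c "
from h import *
go([0.4497,0.0732,0.016])"
```

```text
t 9.55 pos [0.4508 0.0709 0.0176] rpy [-3.1409e+00 -1.5000e-03  2.7266e+00] q6 -1.168 F [ 0.3 -0.  -0. ] op 0.0642
 shift [0.0064 0.0057 0.0052] wz 0.0 rows>= 0.1
```

>>> arm_command --motion '[[[0,0,0,0.004,0.005,0,-1],[0,0,0,0.004,0.005,0,-1],[0,0,0,0.004,0.005,0,-1],[0,0,0,0.004,0.005,0,-1],[0,0,0,0.004,0.005,0,-1],[0,0,0,0.004,0.005,0,-1],[0,0,0,0.004,0.005,0,-1]]]' --grip_force 20

```text
time: 10.25
tool_pos: [0.4507, 0.0736, 0.0181]
tool_rot: [3.141, 0.001, 2.728]
contact_force: [-1.0, -0.3, 7.1]
opening: 0.0301
```

```bash
python3 -c "
from h import *
go([0.6433,-0.0903,0.14])"
```

```text
t 10.25 pos [0.4507 0.0736 0.0181] rpy [3.1411e+00 9.0000e-04 2.7279e+00] q6 -1.164 F [-1.  -0.3  7.1] op 0.0301
 shift [-0.8077 -0.2421 -0.4057] wz 0.0 rows>= 5.6
```

>>> arm_command --motion '[[[0,0,0,0,0,-0.15,-1],[0,0,0,-0.1,-0.03,-0.3,-1],[0,0,0,-0.808,-0.242,-0.4,-1],[0,0,0,-0.808,-0.242,-0.4,-1],[0,0,0,-0.808,-0.242,-0.4,-1],[0,0,0,-0.808,-0.242,-0.4,-1],[0,0,0,-0.808,-0.242,-0.4,-1],[0,0,0,-0.808,-0.242,-0.4,-1]]]'

```text
time: 11.05
tool_pos: [0.6452, -0.0934, 0.1372]
tool_rot: [-3.141, 0.002, 2.725]
contact_force: [-0.3, 0.6, -0.2]
opening: 0.0301
```

```bash
python3 w.py w8; python3 -c "
from h import *
go([0.6433,-0.0903,0.09])
c=load('w8.npz');P=cloud(c)
w=P[150:275,200:440].reshape(-1,3);q=w[(w[:,2]>.006)&(w[:,2]<.0105)]
print('plate',len(q),cv2.minAreaRect((q[:,:2]*1000).astype(np.float32)))
q=w[(w[:,2]>.0125)&(w[:,2]<.016)]; print('seat',len(q),[np.round(x,4) for x in cv2.minEnclosingCircle(q[:,:2].astype(np.float32))])
"
```

```text
11.05 [ 0.6452 -0.0934  0.1372] [-3.1415e+00  2.1000e-03  2.7250e+00] fov 64.14503291242238 -0.07590591937478937 318.67978176327694 239.34333036655474
[[0.404, 0.885, 0.231, 0.583], [0.915, -0.391, -0.101, -0.067], [0.001, 0.252, -0.968, 0.295], [0.0, 0.0, 0.0, 1.0]]
t 11.1 pos [ 0.6435 -0.0916  0.1367] rpy [ 3.1415e+00 -7.0000e-04  2.7260e+00] q6 -1.414 F [-0.1  0.8 -1.3] op 0.0304
 shift [0.002  0.0036 0.1557] wz 0.0 rows>= 0.9
plate 6399 ((643.068115234375, -90.26028442382812), (75.96891021728516, 76.07890319824219), 11.996232986450195)
seat 1588 [array([ 0.6431, -0.09  ]), np.float64(0.0191)]
```

View pics/w8.png

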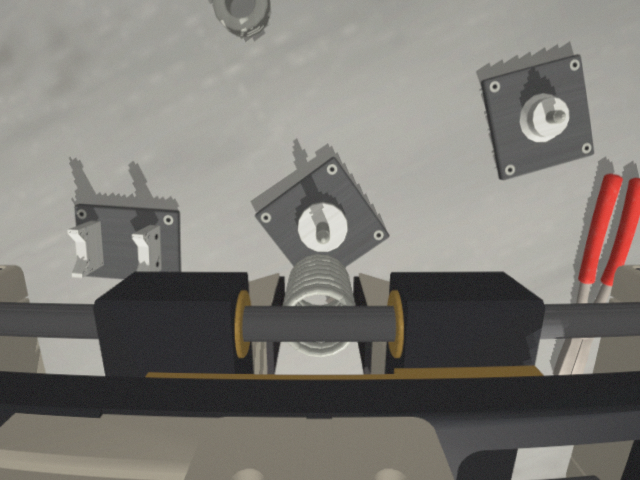

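>>> arm_command --motion '[[[0,0,0,0,0.003,0.12,-1],[0,0,0,0,0.003,0.22,-1],[0,0,0,0,0.003,0.3,-1],[0,0,0,0,0.003,0.335,-1],[0,0,0,0,0.003,0.335,-1]]]'

```text
time: 11.6
tool_pos: [0.6419, -0.0885, 0.0356]
tool_rot: [-3.141, -0.004, 2.729]
contact_force: [-0.4, -0.2, -0.4]
opening: 0.03
```

```bash
python3 -c "
from h import *
go([0.6432,-0.0903,0.0318])"
```

```text
t 11.6 pos [ 0.6419 -0.0885  0.0356] rpy [-3.1412 -0.004   2.7286] q6 -1.413 F [-0.4 -0.2 -0.4] op 0.03
 shift [-0.0066 -0.0038  0.0125] wz 0.0 rows>= 0.1
```

>>> arm_command --motion '[[[0,0,0,-0.003,-0.002,0.006,-1],[0,0,0,-0.003,-0.002,0.011,-1],[0,0,0,-0.003,-0.002,0.011,-1]]]'

```text
time: 11.9
tool_pos: [0.6446, -0.0906, 0.0349]
tool_rot: [3.141, 0.002, 2.728]
contact_force: [-0.1, 0.3, -0.7]
opening: 0.0301
```

>>> arm_command --motion '[[[0,0,0,0,0,0.004,-1],[0,0,0,0,0,0.008,-1],[0,0,0,0,0,0.008,-1]]]'

```text
time: 12.2
tool_pos: [0.6444, -0.0906, 0.0322]
tool_rot: [3.141, 0.001, 2.728]
contact_force: [-0.7, 0.0, 4.6]
opening: 0.0301
```

Light contact (4.6 N) at the expected height, so I'll release.

>>> arm_command --motion '[[[0,0,0,0,0,0,0.3],[0,0,0,0,0,0,0.3],[0,0,0,0,0,0,0.3],[0,0,0,0,0,0,0.3],[0,0,0,0,0,0,0.3]]]'

```text
time: 12.7
tool_pos: [0.644, -0.0905, 0.0312]
tool_rot: [3.142, -0.0, 2.728]
contact_force: [-0.2, 0.4, 0.1]
opening: 0.0594
```

>>> arm_command --motion '[[[0,0,0,0,0,-0.1,0.5],[0,0,0,0,0,-0.25,0.5],[0,0,0,0,0,-0.4,0.5],[0,0,0,0,0,-0.4,0.5]]]'

```text
time: 13.1
tool_pos: [0.6476, -0.0913, 0.159]
tool_rot: [3.139, 0.013, 2.728]
contact_force: [0.3, 0.7, 0.4]
opening: 0.0684
```

```bash
python3 w.py w9; python3 -c "
from h import *
go([0.479,-0.0777,0.12])
c=load('w9.npz');P=cloud(c)
w=P[180:320,250:390].reshape(-1,3);q=w[(w[:,2]>.055)&(w[:,2]<.065)]
print(len(q),np.median(q,0),q.max(0),[np.round(x,4) for x in cv2.minEnclosingCircle(q[:,:2].astype(np.float32))])
"
```

```text
13.1 [ 0.6476 -0.0913  0.159 ] [3.1395 0.0131 2.728 ] fov 64.14503291242238 -0.07590591937478937 318.67978176327694 239.34333036655474
[[0.402, 0.883, 0.242, 0.584], [0.916, -0.388, -0.102, -0.064], [0.003, 0.262, -0.965, 0.316], [0.0, 0.0, 0.0, 1.0]]
t 13.15 pos [ 0.646  -0.0909  0.1555] rpy [3.1403 0.0077 2.7279] q6 -1.414 F [-0.4  0.   0.2] op 0.0685
 shift [ 0.5283 -0.1836  0.1139] wz 0.0 rows>= 3.4
564 [ 0.64227699 -0.09007655  0.05899378] [ 0.65835337 -0.07609179  0.06130438] [array([ 0.6436, -0.0907]), np.float64(0.015)]
```

View pics/w9.png

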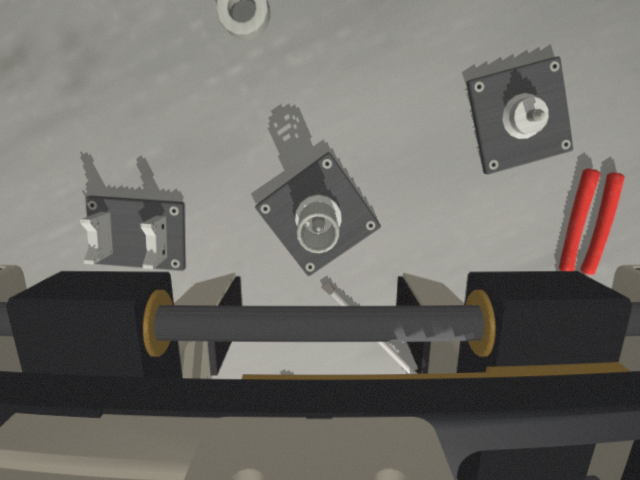

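The spring is on its seat: the top is at about 0.060, centred on the pin. Next is the roller.

>>> arm_command --motion '[[[0,0,0,0.526,-0.183,0.11,0.5],[0,0,0,0.526,-0.183,0.11,0.5],[0,0,0,0.526,-0.183,0.11,0.5],[0,0,0,0.526,-0.183,0.11,0.5],[0,0,0,0.526,-0.183,0.11,0.5],[0,0,0,0.526,-0.183,0.11,0.5]]]'

```text
time: 13.75
tool_pos: [0.4781, -0.0775, 0.1183]
tool_rot: [3.141, 0.001, 2.727]
contact_force: [-0.2, -0.0, 0.5]
opening: 0.0688
```

```bash
python3 w.py w10; python3 -c "
from h import *
go([0.479,-0.0777,0.005])
c=load('w10.npz');P=cloud(c)
w=P[150:330,230:410].reshape(-1,3);q=w[(w[:,2]>.014)&(w[:,2]<.022)]
print(len(q),np.median(q,0),q.max(0),[np.round(x,4) for x in cv2.minEnclosingCircle(q[:,:2].astype(np.float32))])
"
```

```text
13.75 [ 0.4781 -0.0775  0.1183] [3.1414e+00 6.0000e-04 2.7275e+00] fov 64.14503291242238 -0.07590591937478937 318.67978176327694 239.34333036655474
[[0.402, 0.886, 0.23, 0.416], [0.916, -0.39, -0.099, -0.051], [0.002, 0.25, -0.968, 0.276], [0.0, 0.0, 0.0, 1.0]]
t 13.8 pos [ 0.4788 -0.0776  0.1184] rpy [3.1413e+00 1.3000e-03 2.7277e+00] q6 -1.476 F [0.4 0.6 0.1] op 0.069
 shift [-2.000e-04 -1.000e-04  3.781e-01] wz 0.0 rows>= 2.3
1606 [ 0.47777106 -0.07733448  0.01783336] [ 0.49719479 -0.05909954  0.01988039] [array([ 0.4785, -0.0777]), np.float64(0.019)]
```

View pics/w10.png

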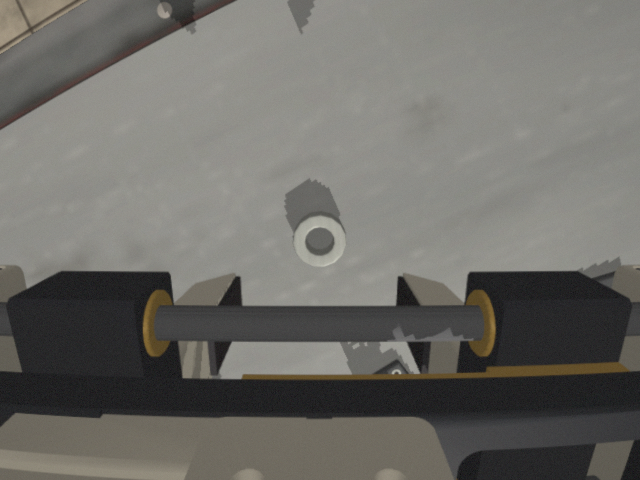

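Roller at (320,240), measured at (0.4785, -0.0777) with its top at 0.018, so the jaws are centred on it. Going down.

>>> arm_command --motion '[[[0,0,0,0,0,0.15,0.5],[0,0,0,0,0,0.28,0.5],[0,0,0,0,0,0.365,0.5],[0,0,0,0,0,0.37,0.5],[0,0,0,0,0,0.37,0.5]]]'

```text
time: 14.3
tool_pos: [0.4784, -0.0774, 0.0072]
tool_rot: [3.142, -0.0, 2.728]
contact_force: [0.3, -0.1, 1.0]
opening: 0.0688
```

```bash
python3 -c "
from h import *
go([0.4786,-0.0777,0.005])"
```

```text
t 14.3 pos [ 0.4784 -0.0774  0.0072] rpy [ 3.1415e+00 -3.0000e-04  2.7280e+00] q6 -1.476 F [ 0.3 -0.1  1. ] op 0.0688
 shift [-0.0009 -0.0007  0.0074] wz 0.0 rows>= 0.0
```

>>> arm_command --motion '[[[0,0,0,0,0,0.008,0],[0,0,0,0,0,0.008,-1],[0,0,0,0,0,0.008,-1],[0,0,0,0,0,0.008,-1],[0,0,0,0,0,0.008,-1],[0,0,0,0,0,0.008,-1],[0,0,0,0,0,0.008,-1]]]' --grip_force 30

```text
time: 15.0
tool_pos: [0.4779, -0.0774, 0.0056]
tool_rot: [3.141, 0.001, 2.728]
contact_force: [-1.0, -0.2, 6.2]
opening: 0.0361
```

```bash
python3 -c "
from h import *
go([0.6336,0.0915,0.10])"
```

```text
t 15.0 pos [ 0.4779 -0.0774  0.0056] rpy [3.1414e+00 1.0000e-03 2.7278e+00] q6 -1.476 F [-1.  -0.2  6.2] op 0.0361
 shift [-0.2493  0.7242 -0.3144] wz 0.0 rows>= 5.0
```

>>> arm_command --motion '[[[0,0,0,0,0,-0.15,-1],[0,0,0,-0.05,0.14,-0.31,-1],[0,0,0,-0.25,0.724,-0.31,-1],[0,0,0,-0.25,0.724,-0.31,-1],[0,0,0,-0.25,0.724,-0.31,-1],[0,0,0,-0.25,0.724,-0.31,-1],[0,0,0,-0.25,0.724,-0.31,-1],[0,0,0,-0.25,0.724,-0.31,-1]]]'

```text
time: 15.8
tool_pos: [0.633, 0.0923, 0.0969]
tool_rot: [-3.141, -0.002, 2.73]
contact_force: [-0.2, -0.0, -2.1]
opening: 0.0358
```

```bash
python3 w.py w11; python3 -c "
from h import *
go([0.6336,0.0915,0.0245])
c=load('w11.npz');P=cloud(c)
w=P[120:275,200:440].reshape(-1,3);q=w[(w[:,2]>.006)&(w[:,2]<.0105)]
print('plate',len(q),cv2.minAreaRect((q[:,:2]*1000).astype(np.float32)))
q=w[(w[:,2]>.0185)&(w[:,2]<.0215)]; print('shoulder',len(q),[np.round(x,4) for x in cv2.minEnclosingCircle(q[:,:2].astype(np.float32))])
w=P[240:345,270:370].reshape(-1,3);q=w[(w[:,2]>.09)&(w[:,2]<.125)]
print('roller',len(q),np.median(q,0),q.min(0),q.max(0))
"
```

```text
15.8 [0.633  0.0923 0.0969] [-3.1406e+00 -1.7000e-03  2.7297e+00] fov 64.14503291242238 -0.07590591937478937 318.67978176327694 239.34333036655474
[[0.4, 0.888, 0.228, 0.571], [0.917, -0.387, -0.099, 0.119], [0.0, 0.248, -0.969, 0.255], [0.0, 0.0, 0.0, 1.0]]
t 15.85 pos [0.6325 0.0914 0.097 ] rpy [-3.1403e+00 -2.0000e-03  2.7284e+00] q6 -1.134 F [-0.9 -0.  -1.6] op 0.0362
 shift [-0.0035  0.0021  0.2416] wz 0.0 rows>= 1.5
plate 7596 ((630.5684814453125, 91.8512191772461), (76.08940124511719, 70.33676147460938), 82.59744262695312)
shoulder 865 [array([0.6333, 0.0916]), np.float64(0.0139)]
roller 3423 [0.6221018  0.09728919 0.10881265] [0.61399587 0.07152264 0.0918333 ] [0.65178218 0.11634357 0.12479877]
```

View pics/w11.png

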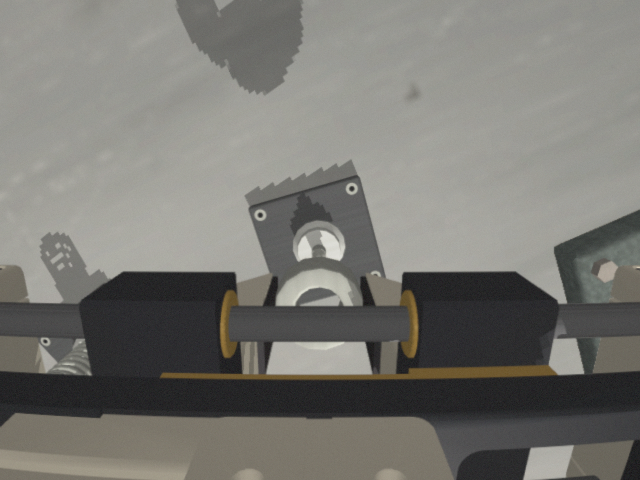

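```bash
python3 - <<'E'
from h import *
c=load('w11.npz');P=cloud(c)
m=np.zeros((480,640),bool); m[268:300,285:352]=True
g=(c["image"].max(2)>170)&m
q=P[g]; q=q[(q[:,2]>.095)&(q[:,2]<.125)]
A=np.c_[q[:,0]-q[:,0].mean(),q[:,1]-q[:,1].mean(),np.ones(len(q))]
s=np.linalg.lstsq(A,q[:,2],rcond=None)[0]; print(len(q),q.mean(0),s, (q[:,2]-A@s).std())
for v in range(262,305,4): print(v,P[v,[290,300,310,320,330,340,348],2].round(4), P[v,320,:2].round(4))
for v in (335,340,345,348): print(v,P[v,[300,310,320,330,340]].round(4).tolist())
E
```

```text
1222 [0.62262157 0.09564752 0.10925146] [-0.0223117   0.01023354  0.10925146] 0.0005896278797419678
262 [0.0088 0.0962 0.1005 0.1031 0.0992 0.0926 0.0083] [0.6163 0.0997]
266 [0.0081 0.1012 0.1049 0.1068 0.1048 0.0996 0.0083] [0.6168 0.0995]
270 [0.0983 0.1069 0.1076 0.108  0.1093 0.1056 0.0956] [0.618  0.0989]
274 [0.1046 0.1091 0.1091 0.1081 0.1096 0.1073 0.1031] [0.6195 0.0983]
278 [0.1087 0.1089 0.1089 0.1088 0.1087 0.1096 0.1074] [0.6209 0.0977]
282 [0.1106 0.1099 0.1086 0.1097 0.1097 0.1092 0.1087] [0.6221 0.0971]
286 [0.1083 0.109  0.1099 0.1092 0.1092 0.1097 0.1099] [0.6239 0.0964]
290 [0.1088 0.1098 0.0087 0.0083 0.008  0.1101 0.1091] [0.6628 0.0798]
294 [0.1092 0.1098 0.0074 0.0083 0.008  0.1081 0.1102] [0.6656 0.0786]
298 [0.1086 0.0081 0.0079 0.0081 0.0002 0.1088 0.1096] [0.6684 0.0774]
302 [ 0.1095  0.0076 -0.0007  0.0011  0.0005  0.0953  0.1088] [0.6739 0.075 ]
335 [[0.6071, 0.0986, 0.18], [0.6079, 0.1007, 0.1803], [0.6082, 0.1029, 0.1814], [0.6098, 0.1046, 0.1798], [0.6107, 0.1065, 0.1798]]
340 [[0.6086, 0.0979, 0.1792], [0.6099, 0.0997, 0.1784], [0.6103, 0.102, 0.1794], [0.6115, 0.1039, 0.1787], [0.6122, 0.106, 0.1791]]
345 [[0.6455, 0.0776, 0.1083], [0.647, 0.0816, 0.1088], [0.6485, 0.0856, 0.1091], [0.65, 0.0896, 0.1096], [0.7122, 0.0746, -0.0001]]
348 [[0.7024, 0.0464, 0.0002], [0.6482, 0.0811, 0.1089], [0.6501, 0.0849, 0.1086], [0.7112, 0.0669, 0.0005], [0.7142, 0.0737, 0.0004]]
```

>>> arm_command --motion '[[[0,0,0,0,0,0.08,-1],[0,0,0,0,0,0.15,-1],[0,0,0,0,0,0.2,-1],[0,0,0,0,0,0.23,-1],[0,0,0,0,0,0.23,-1]]]'

```text
time: 16.35
tool_pos: [0.6325, 0.0908, 0.0278]
tool_rot: [-3.141, -0.002, 2.727]
contact_force: [-0.0, 0.3, -1.5]
opening: 0.0362
```

```bash
python3 -c "
from h import *
go([0.6334,0.0916,0.0255])"
```

```text
t 16.35 pos [0.6325 0.0908 0.0278] rpy [-3.1405e+00 -2.3000e-03  2.7270e+00] q6 -1.134 F [-0.   0.3 -1.5] op 0.0362
 shift [-0.0015  0.0037  0.0078] wz 0.0 rows>= 0.1
```

>>> arm_command --motion '[[[0,0,0,-0.001,0.002,0.004,-1],[0,0,0,-0.001,0.002,0.007,-1],[0,0,0,-0.001,0.002,0.009,-1],[0,0,0,-0.001,0.002,0.009,-1]]]'

```text
time: 16.75
tool_pos: [0.6343, 0.0919, 0.0268]
tool_rot: [3.141, 0.001, 2.728]
contact_force: [0.2, 0.5, -0.9]
opening: 0.0361
```

>>> arm_command --motion '[[[0,0,0,0,0,0.003,-1],[0,0,0,0,0,0.006,-1],[0,0,0,0,0,0.006,-1]]]'

```text
time: 17.05
tool_pos: [0.6343, 0.0919, 0.0256]
tool_rot: [3.141, 0.001, 2.728]
contact_force: [-3.5, 0.1, 5.2]
opening: 0.0363
```

>>> arm_command --motion '[[[0,0,0,0,0,0,0.4],[0,0,0,0,0,0,0.4],[0,0,0,0,0,0,0.4],[0,0,0,0,0,0,0.4],[0,0,0,0,0,0,0.4]]]'

```text
time: 17.55
tool_pos: [0.634, 0.0919, 0.0244]
tool_rot: [3.142, -0.0, 2.728]
contact_force: [-0.6, 0.1, -0.4]
opening: 0.064
```

>>> arm_command --motion '[[[0,0,0,0,0,-0.1,0.4],[0,0,0,0,0,-0.25,0.4],[0,0,0,0,0,-0.4,0.2],[0,0,0,0,0,-0.4,0.2]]]'

```text
time: 17.95
tool_pos: [0.6377, 0.092, 0.1519]
tool_rot: [3.136, 0.012, 2.728]
contact_force: [1.1, 0.1, -0.4]
opening: 0.056
```

```bash
python3 w.py w12; python3 -c "
from h import *
go([0.3976,0.2668,0.12],np.radians(151.6))
c=load('w12.npz');P=cloud(c)
w=P[170:320,250:390].reshape(-1,3);q=w[(w[:,2]>.030)&(w[:,2]<.045)]
print(len(q),np.median(q,0),q.max(0),[np.round(x,4) for x in cv2.minEnclosingCircle(q[:,:2].astype(np.float32))])
A=np.c_[q[:,:2]-q[:,:2].mean(0),np.ones(len(q))];k=abs(q[:,2]-np.median(q[:,2]))<.002;print('slope',np.linalg.lstsq(A[k],q[k,2],rcond=None)[0])
"
```

```text
17.95 [0.6377 0.092  0.1519] [3.136  0.0118 2.7279] fov 64.14503291242238 -0.07590591937478937 318.67978176327694 239.34333036655474
[[0.402, 0.883, 0.242, 0.574], [0.916, -0.389, -0.099, 0.118], [0.007, 0.261, -0.965, 0.309], [0.0, 0.0, 0.0, 1.0]]
t 18.0 pos [0.6361 0.092  0.1485] rpy [3.1382 0.007  2.7278] q6 -1.133 F [-0.2  0.2 -0. ] op 0.0558
 shift [0.9627 0.2138 0.0888] wz 0.0522 rows>= 5.9
1663 [0.6335944  0.0916199  0.03771798] [0.65319594 0.10981464 0.03998027] [array([0.635 , 0.0911]), np.float64(0.0191)]
slope [ 0.00309189 -0.00237126  0.03782431]
```

View pics/w12.png

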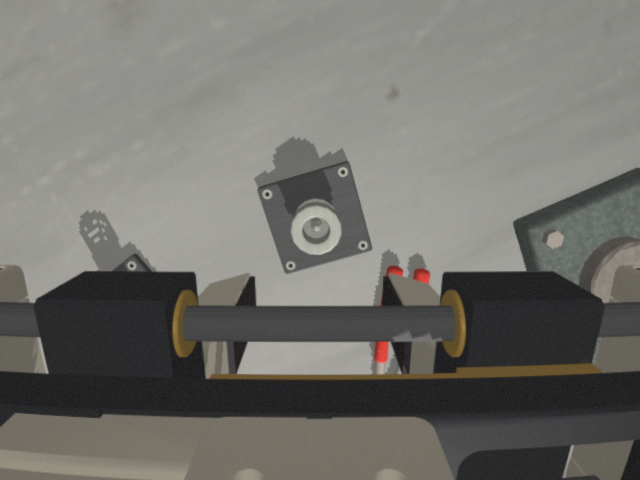

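The roller is flat on its shoulder: top at 0.038, no slope. Next is the plunger.

>>> arm_command --motion '[[[0,0,0.05,0.955,0.212,0.07,0.2],[0,0,0.05,0.955,0.212,0.07,0.2],[0,0,0.05,0.955,0.212,0.07,0.2],[0,0,0.05,0.955,0.212,0.07,0.2],[0,0,0.05,0.955,0.212,0.07,0.2],[0,0,0.05,0.955,0.212,0.07,0.2],[0,0,0.05,0.955,0.212,0.07,0.2],[0,0,0.05,0.955,0.212,0.07,0.2]]]'

```text
time: 18.8
tool_pos: [0.3965, 0.2656, 0.1229]
tool_rot: [-3.141, -0.001, 2.652]
contact_force: [0.2, -1.3, 0.4]
opening: 0.055
```

```bash
python3 w.py w13; python3 -c "
from h import *
c=load('w13.npz');P=cloud(c)
w=P[130:330,230:410].reshape(-1,3);q=w[(w[:,2]>.006)&(w[:,2]<.015)]
print(len(q),np.median(q,0),q.max(0),[np.round(x,4) for x in cv2.minEnclosingCircle(q[:,:2].astype(np.float32))],cv2.minAreaRect((q[:,:2]*1000).astype(np.float32)))
go([0.3976,0.2668,0.004],np.radians(151.6))
"
```

```text
18.8 [0.3965 0.2656 0.1229] [-3.1406e+00 -5.0000e-04  2.6516e+00] fov 64.14503291242238 -0.07590591937478937 318.67978176327694 239.34333036655474
[[0.47, 0.855, 0.22, 0.337], [0.883, -0.455, -0.117, 0.297], [0.0, 0.249, -0.968, 0.281], [0.0, 0.0, 0.0, 1.0]]
1365 [0.39612798 0.26833526 0.01005968] [0.42987825 0.28851785 0.01309851] [array([0.3979, 0.2677]), np.float64(0.0358)] ((397.84027099609375, 267.4727783203125), (10.960000991821289, 71.29463958740234), 60.15531921386719)
t 18.85 pos [0.3975 0.2651 0.1231] rpy [-3.1411  0.      2.65  ] q6 -0.651 F [ 0.4 -0.2 -0.3] op 0.0553
 shift [0.0022 0.0052 0.3969] wz 0.0026 rows>= 2.4
```

View pics/w13.png

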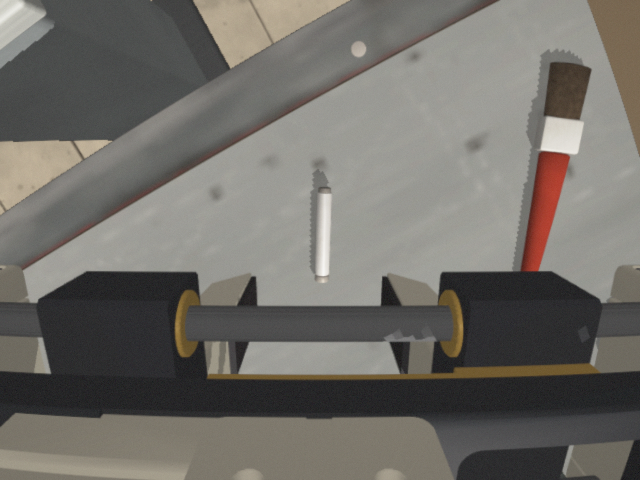

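>>> arm_command --motion '[[[0,0,0.02,0.003,0.008,0.15,0.2],[0,0,0.02,0.003,0.008,0.28,0.2],[0,0,0.02,0.003,0.008,0.38,0.2],[0,0,0.02,0.003,0.008,0.39,0.2],[0,0,0.02,0.003,0.008,0.39,0.2]]]'

```text
time: 19.35
tool_pos: [0.3983, 0.2671, 0.0061]
tool_rot: [-3.14, -0.001, 2.616]
contact_force: [0.4, -0.5, 0.1]
opening: 0.0549
```

```bash
python3 -c "
from h import *
go([0.3978,0.2675,0.0025],np.radians(150.3))"
```

```text
t 19.35 pos [0.3983 0.2671 0.0061] rpy [-3.1405e+00 -8.0000e-04  2.6162e+00] q6 -0.615 F [ 0.4 -0.5  0.1] op 0.0549
 shift [0.0022 0.0005 0.0122] wz -0.0045 rows>= 0.1
```

>>> arm_command --motion '[[[0,0,0,0,0,0.008,0],[0,0,0,0,0,0.01,-1],[0,0,0,0,0,0.01,-1],[0,0,0,0,0,0.01,-1],[0,0,0,0,0,0.01,-1],[0,0,0,0,0,0.01,-1],[0,0,0,0,0,0.01,-1],[0,0,0,0,0,0.01,-1]]]' --grip_force 30

```text
time: 20.15
tool_pos: [0.3977, 0.2679, 0.0037]
tool_rot: [3.141, 0.0, 2.618]
contact_force: [-0.9, -0.2, 2.8]
opening: 0.0105
```

```bash
python3 -c "
from h import *
go([0.5947,-0.2385,0.12],np.radians(61.3))"
```

```text
t 20.15 pos [0.3977 0.2679 0.0037] rpy [3.1412e+00 2.0000e-04 2.6179e+00] q6 -0.614 F [-0.9 -0.2  2.8] op 0.0105
 shift [-1.4129 -1.1333 -0.3877] wz 0.9855 rows>= 11.1
```

>>> arm_command --motion '[[[0,0,0,0,0,-0.15,-1],[0,0,0,0,0,-0.3,-1],[0,0,0.49,-0.7,-0.56,-0.4,-1],[0,0,0.49,-0.7,-0.56,-0.4,-1],[0,0,0.49,-0.7,-0.56,-0.4,-1],[0,0,0.49,-0.7,-0.56,-0.4,-1],[0,0,0.49,-0.7,-0.56,-0.4,-1],[0,0,0.49,-0.7,-0.56,-0.4,-1]]]'

```text
time: 20.95
tool_pos: [0.497, 0.0135, 0.124]
tool_rot: [3.14, 0.001, 1.84]
contact_force: [-0.3, 0.1, 0.3]
opening: 0.0105
```

```bash
python3 -c "
from h import *
go([0.5947,-0.2385,0.12],np.radians(61.3))"
```

```text
t 20.95 pos [0.497  0.0135 0.124 ] rpy [3.1401e+00 1.4000e-03 1.8404e+00] q6 -0.396 F [-0.3  0.1  0.3] op 0.0105
 shift [-0.8963  0.0902  0.0146] wz 0.4906 rows>= 5.4
```

>>> arm_command --motion '[[[0,0,0.49,-0.896,0.09,0,-1],[0,0,0.49,-0.896,0.09,0,-1],[0,0,0.49,-0.896,0.09,0,-1],[0,0,0.49,-0.896,0.09,0,-1],[0,0,0.49,-0.896,0.09,0,-1],[0,0,0.49,-0.896,0.09,0,-1],[0,0,0.49,-0.896,0.09,0,-1],[0,0,0.49,-0.896,0.09,0,-1]]]'

```text
time: 21.75
tool_pos: [0.5943, -0.2335, 0.1226]
tool_rot: [-3.14, -0.0, 1.078]
contact_force: [0.0, 0.8, -0.3]
opening: 0.0104
```

```bash
python3 w.py w14; python3 -c "
from h import *
go([0.5947,-0.2385,0.034],np.radians(61.3))
c=load('w14.npz');P=cloud(c)
w=P[80:270,170:470].reshape(-1,3);q=w[(w[:,2]>.006)&(w[:,2]<.0105)]
print('plate',len(q),cv2.minAreaRect((q[:,:2]*1000).astype(np.float32)))
q=w[(w[:,2]>.025)&(w[:,2]<.042)]; print('saddles',len(q),cv2.minAreaRect((q[:,:2]*1000).astype(np.float32)))
q=w[(w[:,2]>.105)&(w[:,2]<.14)]; print('held',len(q),q.mean(0) if len(q) else 0,cv2.minAreaRect((q[:,:2]*1000).astype(np.float32)))
"
```

```text
21.75 [ 0.5943 -0.2335  0.1226] [-3.1396e+00 -4.0000e-04  1.0784e+00] fov 64.14503291242238 -0.07590591937478937 318.67978176327694 239.34333036655474
[[0.881, -0.457, -0.119, 0.625], [-0.472, -0.854, -0.218, -0.175], [-0.002, 0.248, -0.969, 0.281], [0.0, 0.0, 0.0, 1.0]]
t 21.8 pos [ 0.5944 -0.2327  0.123 ] rpy [-3.1397e+00 -4.0000e-04  1.0794e+00] q6 -0.002 F [-0.4  0.1  0.4] op 0.0105
 shift [-0.0167  0.0106  0.2965] wz 0.006 rows>= 1.8
plate 5032 ((612.86474609375, -197.88671875), (139.3043670654297, 63.87063980102539), 66.16534423828125)
saddles 761 ((605.2909545898438, -217.51763916015625), (8.407207489013672, 35.80607223510742), 62.258140563964844)
held 1275 [ 0.60565746 -0.21156538  0.12832869] ((605.246337890625, -212.1976318359375), (21.539661407470703, 10.724177360534668), 62.223541259765625)
```

View pics/w14.png

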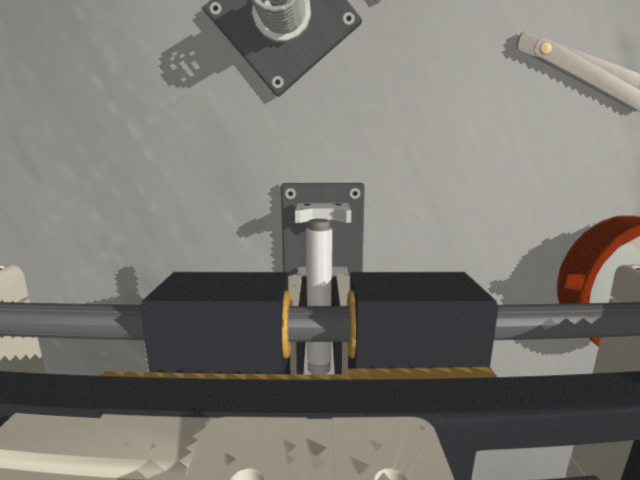

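>>> arm_command --motion '[[[0,0,0.004,-0.016,0.008,0,-1],[0,0,0.004,-0.016,0.008,0,-1],[0,0,0.004,-0.016,0.008,0.12,-1],[0,0,0.004,-0.016,0.008,0.2,-1],[0,0,0.004,-0.016,0.008,0.2,-1]]]'

```text
time: 22.3
tool_pos: [0.5927, -0.2374, 0.0602]
tool_rot: [-3.134, -0.0, 1.073]
contact_force: [-1.2, -0.1, -1.3]
opening: 0.0104
```

```bash
python3 w.py w15; python3 -c "
from h import *
go([0.5946,-0.2385,0.034],np.radians(61.4))
c=load('w15.npz');P=cloud(c)
w=P[80:270,170:470].reshape(-1,3)
q=w[(w[:,2]>.028)&(w[:,2]<.042)]; print('saddle',len(q),cv2.minAreaRect((q[:,:2]*1000).astype(np.float32)))
q=w[(w[:,2]>.06)&(w[:,2]<.085)]; print('held',len(q),q.mean(0) if len(q) else 0,cv2.minAreaRect((q[:,:2]*1000).astype(np.float32)))
"
```

```text
22.3 [ 0.5927 -0.2374  0.0602] [-3.1345e+00 -1.0000e-04  1.0731e+00] fov 64.14503291242238 -0.07590591937478937 318.67978176327694 239.34333036655474
[[0.879, -0.461, -0.124, 0.625], [-0.477, -0.852, -0.215, -0.18], [-0.007, 0.248, -0.969, 0.218], [0.0, 0.0, 0.0, 1.0]]
t 22.35 pos [ 0.594  -0.2381  0.0624] rpy [-3.1382e+00 -1.0000e-04  1.0730e+00] q6 -0.003 F [ 0.1 -0.9 -0.4] op 0.0107
 shift [-0.0001  0.0027  0.0946] wz 0.0009 rows>= 0.6
saddle 939 ((605.2271728515625, -217.6885223388672), (8.581446647644043, 36.02840042114258), 62.136749267578125)
held 1261 [ 0.60405119 -0.21566637  0.06587776] ((603.5451049804688, -216.35142517089844), (21.83172607421875, 10.738895416259766), 61.876705169677734)
```

View pics/w15.png

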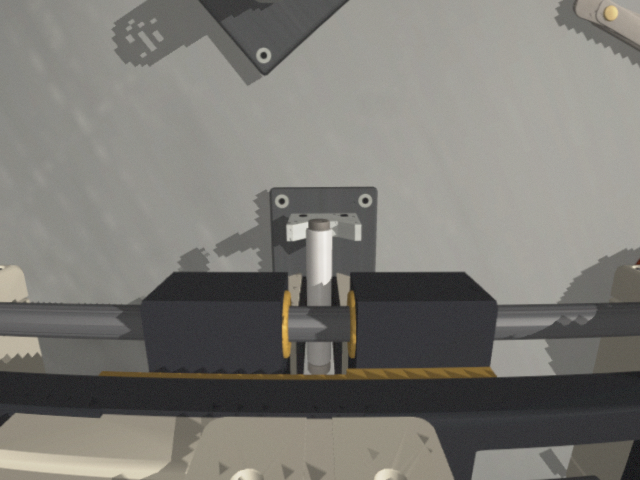

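>>> arm_command --motion '[[[0,0,0,0,0.003,0.05,-1],[0,0,0,0,0.003,0.082,-1],[0,0,0,0,0.003,0.082,-1]]]'

```text
time: 22.65
tool_pos: [0.595, -0.2392, 0.0377]
tool_rot: [-3.139, -0.0, 1.072]
contact_force: [-0.9, 0.3, -0.7]
opening: 0.0109
```

```bash
python3 w.py w16; python3 -c "
from h import *
go([0.5946,-0.2385,0.0337],np.radians(61.4))"
```

```text
22.65 [ 0.595  -0.2392  0.0377] [-3.1394e+00 -1.0000e-04  1.0722e+00] fov 64.14503291242238 -0.07590591937478937 318.67978176327694 239.34333036655474
[[0.878, -0.462, -0.12, 0.627], [-0.478, -0.851, -0.217, -0.181], [-0.002, 0.248, -0.969, 0.196], [0.0, 0.0, 0.0, 1.0]]
t 22.7 pos [ 0.5954 -0.2394  0.0384] rpy [-3.1405e+00 -1.0000e-04  1.0723e+00] q6 -0.003 F [-0.  -0.  -0.5] op 0.0103
 shift [ 0.0014 -0.0036  0.0158] wz 0.0004 rows>= 0.1
```

View pics/w16.png

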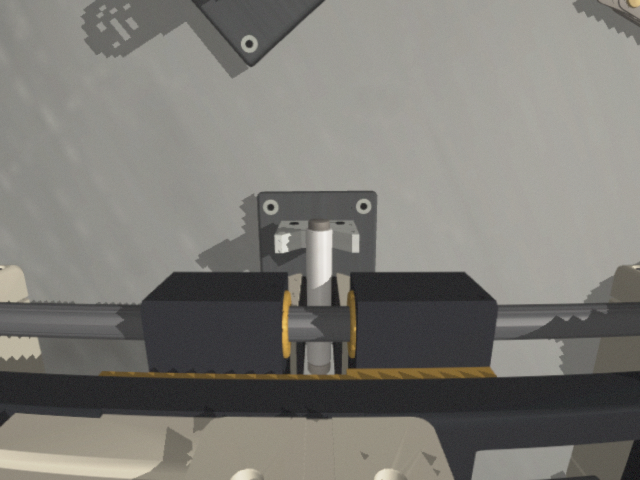

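The plunger, at (319,250), is in the near saddle's groove between its tops at (283,242) and (355,242). Easing down.

>>> arm_command --motion '[[[0,0,0,0,-0.002,0.006,-1],[0,0,0,0,-0.002,0.012,-1],[0,0,0,0,-0.002,0.014,-1],[0,0,0,0,-0.002,0.014,-1]]]'

```text
time: 23.1
tool_pos: [0.5952, -0.2394, 0.0348]
tool_rot: [3.141, -0.0, 1.072]
contact_force: [0.2, 0.2, -0.2]
opening: 0.0105
```

>>> arm_command --motion '[[[0,0,0,0,-0.001,0.003,-1],[0,0,0,0,-0.001,0.006,-1],[0,0,0,0,-0.001,0.006,-1]]]'

```text
time: 23.4
tool_pos: [0.595, -0.2393, 0.0338]
tool_rot: [3.141, -0.0, 1.072]
contact_force: [-2.1, 0.6, 4.4]
opening: 0.0104
```

>>> arm_command --motion '[[[0,0,0,0,0,0,0],[0,0,0,0,0,0,0],[0,0,0,0,0,0,0],[0,0,0,0,0,0,0],[0,0,0,0,0,0,0]]]'

```text
time: 23.9
tool_pos: [0.5948, -0.2392, 0.0327]
tool_rot: [-3.141, -0.0, 1.072]
contact_force: [0.4, 1.3, 0.2]
opening: 0.0441
```

>>> arm_command --motion '[[[0,0,0,0,0,-0.1,0.2],[0,0,0,0,0,-0.25,0.2],[0,0,0,0,0,-0.4,0.2],[0,0,0,-0.3,0,-0.6,0.2],[0,0,0,-0.4,0,-0.8,0.2],[0,0,0,-0.4,0,-0.8,0.2]]]'

```text
time: 24.5
tool_pos: [0.5431, -0.3333, 0.2581]
tool_rot: [-3.141, -0.0, 1.073]
contact_force: [1.3, 0.1, -0.6]
opening: 0.0552
```

```bash
python3 w.py w17
```

```text
24.5 [ 0.5431 -0.3333  0.2581] [-3.1411e+00 -1.0000e-04  1.0726e+00] fov 64.14503291242238 -0.07590591937478937 318.67978176327694 239.34333036655474
[[0.879, -0.462, -0.119, 0.574], [-0.477, -0.851, -0.218, -0.275], [-0.0, 0.248, -0.969, 0.416], [0.0, 0.0, 0.0, 1.0]]
```

View pics/w17.png

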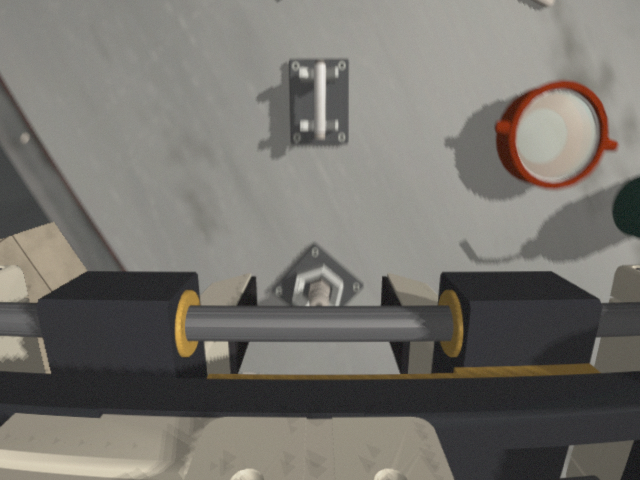

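```bash
python3 - <<'E'
from h import *
from cell import robot
c=load('w17.npz');P=cloud(c)
w=P[55:145,290:350].reshape(-1,3);q=w[(w[:,2]>.028)&(w[:,2]<.05)]
for v in range(62,140,8): print(v,P[v,320].round(4))
q=w[(w[:,2]>.0385)]; print(cv2.minAreaRect((q[:,:2]*1000).astype(np.float32)))
for n in ["top","scene"]:
    c=robot.read_camera(n);np.savez(n+"1.npz",**c)
    im=c["image"][:,:,::-1]
    a=im[180:300,140:460] if n=="top" else im[170:420,180:460]
    cv2.imwrite(f"pics/{n}1z.png",cv2.resize(a,None,fx=2.5 if n=="top" else 2.3,fy=2.5 if n=="top" else 2.3,interpolation=cv2.INTER_CUBIC))
E
```

```text
62 [ 0.6096 -0.2126  0.042 ]
70 [ 0.6063 -0.2187  0.0418]
78 [ 0.603  -0.2249  0.0412]
86 [ 0.5997 -0.2309  0.0397]
94 [ 0.5962 -0.2373  0.0405]
102 [ 0.5927 -0.2437  0.0415]
110 [ 0.5894 -0.25    0.04  ]
118 [ 0.5859 -0.2564  0.0403]
126 [ 0.5823 -0.2629  0.0416]
134 [ 0.5788 -0.2694  0.0405]
((593.3067016601562, -239.21551513671875), (70.48119354248047, 35.24464416503906), 62.01868438720703)
```

View pics/top1z.png

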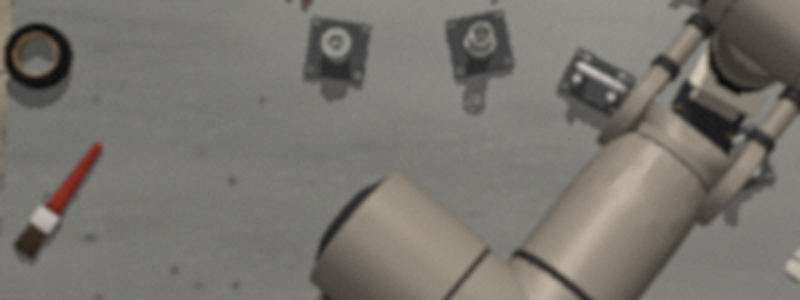

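View pics/scene1z.png

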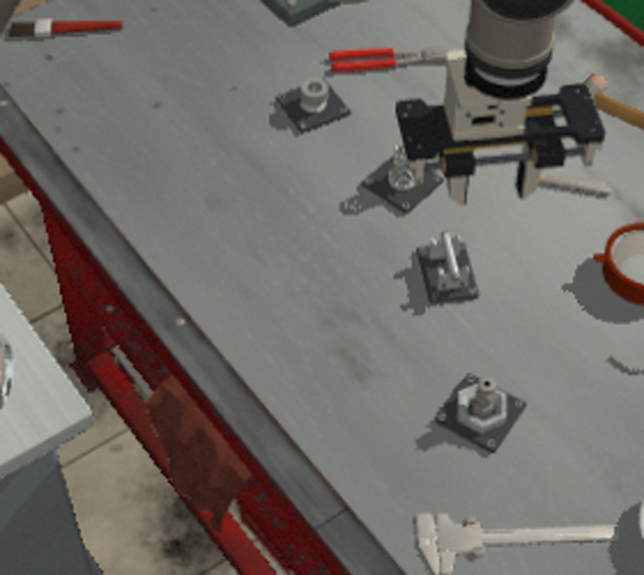

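The plunger is level at z = 0.041 over both saddles. All four parts are in place, and the brush and caliper are undisturbed. Handing in.

```bash
python3 -c "
from cell import robot
s=robot.observe();print(s['time'],abs(s['qvel']).max(),s['contact_force'])
print(robot.hand_in())"
```

```text
24.65 0.08102309573986285 [-0.99543694 -0.32520305  0.52626213]
the job is handed in; nothing more can be done
None
```

I placed the holder, spring, roller and plunger in their fixtures in the order asked, and handed the job in at about 24.7 s with the gripper clear of everything.

My last checks before handing in, from the wrist camera's depth readings:

| Part | Measured top height | Expected | Other checks |
|---|---|---|---|
| Valve holder | 0.058 m | 0.058 m | centred in the socket, hexagon down |
| Spring | about 0.059–0.061 m | 0.060 m | centred over the pin |
| Roller | 0.038 m | 0.038 m | flat on its shoulder |
| Plunger | 0.040–0.042 m along its length | 0.041 m | level in both grooves, about 1.5 mm off centre |

- **Contact:** the largest force I saw was about 7 N. That was while gripping; setting the parts down gave at most about 5 N.
- **Bystanders:** the brush looks unmoved in the final top and scene pictures, and the caliper in the final scene picture. I did not measure their positions.
- **Disagreements:** none of the checks failed. The opening read 36 mm on the 38 mm roller, but the roller was held level and landed at the right height.
- **Arm motion:** the arm was still slightly in motion when I handed in (0.08 rad/s on one joint), well away from the parts.

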